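# Close the snack canister, keep its outer lid in hand

### The job

Close the green snack canister at the refreshment table: pull the long-handled dipper up out of it, stand it in the copper utensil pot and let go. Then take the two nested lids together by the inner lid's red knob, lower both gently onto the canister until the inner lid sits fully home, and let go (drop nothing on the way, never part the lids before that, leave the canister and pot where they stand, and leave everything else alone). Finally take the yellow outer lid alone by its collar, lift it straight off without disturbing the inner lid, and finish while still holding it, level and still, with its whole skirt clear above the top of the red knob, for the next canister.

Things in the scene. Friction and masses are not known exactly. Their poses are not given: they have to be found in the camera images.
- canister_rim (a point): centre of the mouth of the green round canister (80 outside, 72 inside, 70 high, wall 4, floor 6 thick, 0.6 kg), standing loose on the table. z up (sizes in mm)
- pot_rim (a point): centre of the mouth of the reddish-brown copper utensil pot (82 outside, 74 inside, 60 high, wall 4, floor 6 thick, 0.5 kg), standing loose on the table. z up (sizes in mm)
- dipper_handle (a point): middle of the dipper's dark wooden grip, on the handle's axis, 120 above the dipper's foot. The grip is round, 14 across, and runs from 90 to 150 above the foot; below it the handle is an 8 rod. The dipper stands upright in the canister. z points up along the handle; the cup's axis is 20 away from the handle's axis, along this point's +x (sizes in mm)
- dipper_cup (a point): centre of the dipper's cup, 14 above its foot, on the cup's axis; axes as dipper_handle. The dipper (60 g, 150 tall) is a flat-bottomed steel cup, 40 across and 28 high, with the upright handle fixed to its side (sizes in mm)
- inner_knob (a point): centre of the red knob of the white inner lid. The knob is an upright round barrel, 18 across and 32 tall, on a 12 stem; its lower end is 16 below this point, the lid's foot 52 below. Lifting it carries both lids. Seated on the canister this point is 38 above the rim. z up (sizes in mm)
- inner_lid: white inner lid (100 g), origin at its foot: plug 67 across, bevelled to 61 at the foot, 14 deep, that goes into the canister's mouth; flange 80 across, from 14 to 18 above the foot, that sits on the rim; knob's top 68 above the foot. At the start it stands on its plug on the table with the outer lid lying on its flange (sizes in mm)
- outer_collar (a point): centre of the round collar of the yellow outer lid: a tube 44 outside, 36 inside, 14 tall, round the inner lid's knob, which sticks out through it. While the lids are nested this point is 24 below inner_knob on the same axis and the collar's top 17 below it. z up (sizes in mm)
- outer_lid: yellow outer lid (60 g), origin at the underside of its disc, 10 below outer_collar. Disc 94 across, 3 thick; collar from 3 to 17 above the origin; skirt 89 inside, ending 10 below the origin. It rests on the inner lid's flange by weight only, centred to about 2 by a low cone, and lifts straight off (sizes in mm)
- canister: the green canister, origin at the centre of its foot
- pot: the copper pot, origin at the centre of its foot
- dipper: the dipper, origin under its cup's centre, at the foot
- jar: short amber glass jar with a black cap, 48 across, 60 high; origin at the centre of its foot; not part of the job (sizes in mm)
- bowl: white bowl, 70 across, 35 high; origin at the centre of its foot; not part of the job (sizes in mm)
- can_a: blue drinks can, 66 across, 115 high; origin at the centre of its foot; not part of the job (sizes in mm)
- can_b: another blue drinks can, 66 across, 115 high; origin at the centre of its foot; not part of the job (sizes in mm)
- bottle_a: blue drinks bottle with black label, 70 across, 200 high; origin at the centre of its foot; not part of the job (sizes in mm)
- bottle_b: another blue drinks bottle, 70 across, 200 high; origin at the centre of its foot; not part of the job (sizes in mm)
- cups: stack of white paper cups, 74 across, 82 high; origin at the centre of its foot; not part of the job (sizes in mm)

How it is judged (in metres and radians):
On the way, in this order (a step that is already met when the one before it is completed fails the run):
1. the dipper stands in the pot, let go (horizontal distance between dipper_cup and pot_rim below 0.032 m and height (world z) of dipper_cup below 0.032 m and angle between dipper_cup's own z axis and vertical below 0.5 rad and contact force between the fingers and dipper below 0.2 N), for 0.2 s.
2. both lids, still nested, sit on the canister, let go (horizontal distance between inner_knob and canister_rim below 0.006 m and height (world z) of inner_knob between 0.104 and 0.1115 m and angle between inner_knob's own z axis and vertical below 0.06 rad and z of outer_collar in the frame of inner_knob below -0.02 m and contact force between the fingers and inner_lid below 0.2 N and contact force between the fingers and outer_lid below 0.2 N), for 0.2 s.
At the end, for the whole second after the job is handed in: Inner lid seated (centred within 6 mm, height within 3.5 mm, tilt < 0.06 rad); dipper let go in the pot (tilt < 0.5 rad); fingers alone hold the outer lid with over 1 N, still, level within 0.3 rad, collar centre over 144 mm above the table (all of step 1 and horizontal distance between inner_knob and canister_rim below 0.006 m and height (world z) of inner_knob between 0.104 and 0.1115 m and angle between inner_knob's own z axis and vertical below 0.06 rad and height (world z) of outer_collar above 0.144 m and angle between outer_collar's own z axis and vertical below 0.3 rad and contact force between the fingers and outer_lid above 1 N and contact force between outer_lid and inner_lid below 0.1 N and contact force between outer_lid and canister below 0.1 N and contact force between outer_lid and pot below 0.1 N and contact force between outer_lid and dipper below 0.1 N and contact force between outer_lid and bottle_a below 0.1 N and contact force between outer_lid and bottle_b below 0.1 N and contact force between the fingers and inner_lid below 0.2 N and linear speed of outer_lid below 0.03 m/s and linear speed of inner_lid below 0.02 m/s and angle between canister_rim's own z axis and vertical below 0.05 rad); the arm keeps its last pose, push and grip.
It fails at once if the lids are parted while the inner lid is not seated on the canister (z of outer_collar in the frame of inner_knob above -0.015 m and not (horizontal distance between inner_knob and canister_rim below 0.006 m and height (world z) of inner_knob between 0.104 and 0.1115 m and angle between inner_knob's own z axis and vertical below 0.06 rad)).
It fails at once if the lids are dropped (contact force between the fingers and inner_lid below 0.05 N and contact force between the fingers and outer_lid below 0.05 N and height (world z) of inner_knob above 0.062 m and linear speed of inner_lid above 0.3 m/s).
It fails at once if the dipper is dropped (contact force between the fingers and dipper below 0.05 N and height (world z) of dipper_cup above 0.03 m and linear speed of dipper above 0.35 m/s).
It fails at once if the canister or the pot is pushed more than 30 mm or tipped (distance of any of canister_rim, pot_rim from where it was at the start of the episode above 0.03 m).
It fails at once if a bystander is moved more than 20 mm (distance of any of jar, bowl, can_a, can_b, bottle_a, bottle_b, cups from where it was at the start of the episode above 0.02 m).
It also fails if it takes over 72 s, if anything falls off the work surface, if the arm or the gripper's body presses on something with over 40 N, if the wrist force passes 120 N, or if a joint passes its speed limit or range.

### The arm

A 6-joint arm with a two-finger parallel gripper is mounted at the origin on the work surface. World frame = base frame: x ahead of the robot, y to its left, z up, the work surface at z = 0. Lengths are in m, angles in degrees, forces in N, time in s.
With the tool pointing down it reaches from about 0.375 to 0.9 m from the base axis. Payload 3.1 kg.
Tool frame: the origin (TCP) lies on the centre line of the jaws, within the pads' length; the fingertips stand 8 mm ahead of it and the grasp point (between the pads) lies 11 mm behind it; z points along the fingers, y is the direction in which the jaws open and shut (so a half turn about z gives the same grasp; the last joint's range is limited). The gripper opens to 87 mm and grips with 3 to 60 N. Pads are 19 mm wide; open, the fingers measure 117 mm over their backs; the gripper's body (75 mm by 190 mm) begins 51 mm behind the grasp point.
Start: joints at [53.887, 30.224, 82.088, -0, 67.689, -10.227], TCP at [0.273, 0.562, 0.231] pointing down, gripper open.
Joint ranges: [-176.69, 176.69], [-43.24, 126.21], [12.49, 139.97], [-82, 262], [0, 151.66], [-163.58, 163.58]. Speed limits (degrees/s): [159.86, 159.86, 180, 180, 180, 180].

### API

Orientations are given as a 3x3 rotation matrix whose columns are the frame's x, y, z axes.
In Python, from rig import * gives the robot as it stands. The module is installed in compiled form; this text tells all that it offers.
- The arm moves only by the tool arm_command, never from a script. Its argument "commands" is a list of rows, each an object with "translation": the shift along the tool's x, y, z scaled (see below), a list of three; "dr": the turn, a rotation vector about the tool's x, y, z scaled (see below), a list of three; "jaw": the closure, from 0 (fully open) to 1 (shut). In form: [{"translation": [x, y, z], "dr": [ax, ay, az], "jaw": jaw}, ...]. A call has 1 to 12 rows; each row shifts and turns the commanded pose from where the row before left it, along the tool's axes as they then stand; what a row does not reach is not made up. The controller multiplies each number of a shift by 25 mm and each number of a turn by 6 degrees. A row lasts 1/12 s, in which the tool goes at most 41.7 mm and 7.16 degrees, less where a joint would pass 70% of its speed; a pose out of reach is approached as far as the arm can. A call with a number of a shift or a turn outside -1 to 1 is refused whole. A call with a gripper value outside its range is refused whole. The fingers move at their own pace and stop on an object; the grip force is fixed at half the most. Time passes only in rows, so rows that do not move let the fingers close. It gives the time, the measured TCP pose, the force and the opening at its end, in the units of the state.
- read_state(): the state, without advancing time (a new reading comes with each control period).
- capture(name): name is "scene" or "top"; returns (picture, depth): 480x640x3 uint8, red, green, blue; 480x640 float32, m along the optical axis (not along the pixel's ray), 0 where there is no reading.
- camera_model(name): a dict with "intrinsics" (3x3 intrinsics, pixels), "pose" (4x4, takes a point from camera to world coordinates). Camera axes: x right, y down, z forward; pixel columns grow to the right and rows downward; lengths in m; the calibration is good to about 2 mm. A picture is of the moment at which its call begins. camera_model takes no time and is no camera call.
- hand_in(): hands the job in, once; it reports no verdict.
The state is a dict: "time_s": time; "joint_positions": joint angles; "qvel": joint speeds; "tau": joint torques, N m; "position": TCP position; "tcp_rot": TCP orientation; "force": force on the tool from outside, world axes, zero at the start; "moment": the same for the moment, N m; "opening": opening from 0.0 (shut) to 1.0 (fully open).
Only numpy, scipy, OpenCV 4.12 (cv2) and the standard library are available. Lean on these libraries where they do the work, as an engineer would, in place of code of your own. Each camera call takes 0.05 s, during which the arm holds its last target.

## Working session

There is one attempt and no reset: what is moved stays moved. The work goes in short steps, Python scripts to look and compute and a tool call to move; the robot and the scene stay as the last step left them, time stands still between calls to the robot, and variables do not carry over. Pictures are saved under pics/ and viewed, and the job is handed in when it is done.

Besides the shell and the picture viewer there is one more tool, called after ">>>" as name([rows], argument=value, ...), one row to a line, values as JSON. arm_command: Moves the arm, as the interface text tells. Its arguments: {"type":"object","properties":{"commands":{"type":"array"}},"required":["commands"]}

```bash
mkdir -p pics
python3 - <<'E'
from rig import *
import cv2,numpy as np
s=read_state()
for k,v in s.items(): print(k,np.round(v,4).tolist())
for n in("scene","top"):
    p,d=capture(n); m=camera_model(n)
    print(n,np.round(m["intrinsics"],1).tolist(),np.round(m["pose"],4).tolist())
    cv2.imwrite(f"pics/{n}0.png",p[:,:,::-1]); np.save(f"pics/{n}0.npy",d); np.save(f"pics/{n}0rgb.npy",p)
E
```

```text
time_s 0.0
joint_positions [53.8874, 30.2794, 82.1546, 0.0002, 67.687, -10.2291]
qvel [-0.0624, -0.0333, 0.0312, -0.0093, 0.036, 0.0841]
tau [-0.0, -44.0025, -17.6597, 0.0634, 0.058, -0.0002]
position [0.2724, 0.5617, 0.2296]
tcp_rot [[-0.8997, 0.4365, -0.0012], [0.4365, 0.8997, -0.0017], [0.0004, -0.0021, -1.0]]
force [0.6557, 0.0064, 0.8709]
moment [0.0463, 0.0073, -0.0055]
opening 1.0014
scene [[594.1, 0.0, 327.2], [0.0, 594.1, 230.8], [0.0, 0.0, 1.0]] [[-0.6184, 0.4909, -0.6137, 1.4128], [0.7859, 0.3913, -0.4789, 0.6466], [0.005, -0.7784, -0.6278, 0.9471], [0.0, 0.0, 0.0, 1.0]]
top [[442.5, 0.0, 323.6], [0.0, 442.5, 242.0], [0.0, 0.0, 1.0]] [[0.0206, -0.9866, 0.1616, 0.4322], [-0.9998, -0.0213, -0.0027, 0.0049], [0.0061, -0.1615, -0.9869, 0.9612], [0.0, 0.0, 0.0, 1.0]]
```

View pics/scene0.png

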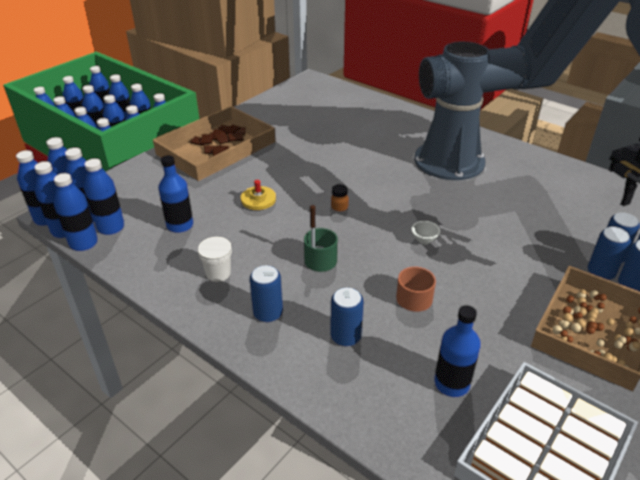

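View pics/top0.png

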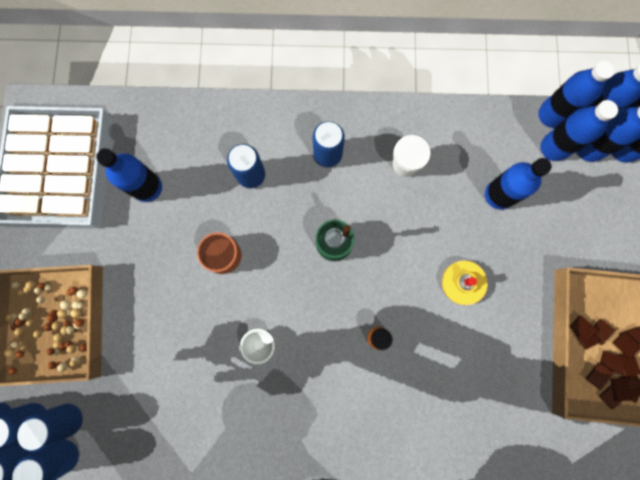

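The scene view shows the dipper in the canister at about (320,248), the pot at (416,288) and the lids at (258,195). In the top view they are at (335,240), (219,253) and (465,283). Next I'll measure them.

```bash
cat > h.py <<'E'
from rig import *
import cv2,numpy as np
def ray(m,u,v):
    K=m["intrinsics"];P=np.array(m["pose"])
    d=np.stack([(np.asarray(u,float)-K[0][2])/K[0][0],(np.asarray(v,float)-K[1][2])/K[1][1],np.ones_like(np.asarray(u,float))],-1)
    return P[:3,3],d@P[:3,:3].T
def onz(m,u,v,z):
    o,d=ray(m,u,v); t=(z-o[2])/d[...,2]; return o+d*t[...,None]
def proj(m,p):
    P=np.linalg.inv(m["pose"]);q=P[:3,:3]@np.asarray(p)+P[:3,3];K=np.array(m["intrinsics"]);q=K@q;return q[:2]/q[2]
def cloud(m,d):
    v,u=np.mgrid[0:480,0:640]; o,r=ray(m,u,v); return o+r*d[...,None]
def circ(xy):
    A=np.c_[2*xy,np.ones(len(xy))];b=(xy**2).sum(1);s=np.linalg.lstsq(A,b,rcond=None)[0]
    return s[:2],np.sqrt(s[2]+s[:2]@s[:2])
def look(n,tag):
    p,d=capture(n);cv2.imwrite(f"pics/{n}{tag}.png",p[:,:,::-1]);np.save(f"pics/{n}{tag}.npy",d);np.save(f"pics/{n}{tag}rgb.npy",p);return p,d
def crop(n,tag,x,y,w,h,s=6):
    p=cv2.imread(f"pics/{n}{tag}.png")[y:y+h,x:x+w]
    cv2.imwrite(f"pics/{n}{tag}_c.png",cv2.resize(p,None,fx=s,fy=s,interpolation=cv2.INTER_NEAREST))
E
python3 - <<'E'
from h import *
R={}
for n in("scene","top"):
    m=camera_model(n);p=np.load(f"pics/{n}0rgb.npy");d=np.load(f"pics/{n}0.npy");C=cloud(m,d)
    h=cv2.cvtColor(p,cv2.COLOR_RGB2HSV);H,S,V=[h[...,i].astype(int) for i in range(3)]
    reg={"scene":{"can":(295,195,345,275),"pot":(390,260,440,315),"lid":(235,172,282,215)},"top":{"can":(310,215,360,265),"pot":(192,228,246,278),"lid":(437,255,493,310)}}[n]
    mk={"can":(H>50)&(H<95)&(S>80),"pot":((H<14)|(H>172))&(S>110),"lid":(H>18)&(H<35)&(S>120)}
    red=((H<8)|(H>172))&(S>140)
    for k,(a,b,c,e) in reg.items():
        M=np.zeros((480,640),bool);M[b:e,a:c]=mk[k][b:e,a:c]
        pts=C[M&(d>0)]
        cs,_=cv2.findContours(M.astype(np.uint8),cv2.RETR_EXTERNAL,cv2.CHAIN_APPROX_NONE)
        cc=max(cs,key=cv2.contourArea)[:,0]
        print(n,k,M.sum(),"z pct",np.round(np.percentile(pts[:,2],[2,20,50,80,98]),4))
        z={"can":.07,"pot":.06,"lid":.021}[k]
        top=pts[abs(pts[:,2]-z)<.004]
        if len(top)>20: print("  depth circ top",len(top),np.round(np.r_[circ(top[:,:2])[0],circ(top[:,:2])[1]],4),"mean",top.mean(0).round(4))
        if n=="top":
            (eu,ev),ax,_=cv2.fitEllipse(cc); print("  ellipse",eu,ev,ax,onz(m,eu,ev,z).round(4))
        if k=="lid":
            M2=np.zeros((480,640),bool);M2[b:e,a:c]=red[b:e,a:c];q=C[M2&(d>0)]
            print("  red",M2.sum(),np.argwhere(M2).mean(0)[::-1].round(1),np.percentile(q[:,2],[5,50,95]).round(4),q.mean(0).round(4))
E
python3 -c "
from h import *
crop('scene','0',290,190,70,90,6);crop('top','0',305,210,60,60,8)"
```

```text
scene can 1036 z pct [0.0074 0.0238 0.0432 0.0604 0.0711]
  depth circ top 104 [ 0.5885 -0.0166  0.0367] mean [ 0.5989 -0.0084  0.0692]
scene pot 1374 z pct [0.0046 0.015  0.0344 0.0522 0.0619]
  depth circ top 188 [0.5568 0.2243 0.0381] mean [0.5658 0.2275 0.0596]
scene lid 592 z pct [0.0093 0.0188 0.0221 0.0255 0.0367]
  depth circ top 366 [ 0.507  -0.295   0.0361] mean [ 0.5147 -0.2893  0.0217]
  red 56 [257.3 185.7] [0.0413 0.0564 0.0701] [ 0.5082 -0.2934  0.0567]
top can 724 z pct [0.0039 0.0067 0.0203 0.0689 0.0733]
  depth circ top 172 [ 0.5853 -0.0193  0.0373] mean [ 0.579  -0.0175  0.0705]
  ellipse 334.3915710449219 239.8201141357422 (34.623531341552734, 36.689849853515625) [ 0.5832 -0.0194  0.07  ]
top pot 1341 z pct [0.0041 0.0065 0.0094 0.0514 0.0624]
  depth circ top 217 [0.5542 0.2214 0.0385] mean [0.557  0.2173 0.0603]
  ellipse 218.75030517578125 252.79541015625 (38.08659362792969, 42.9753303527832) [0.5527 0.2173 0.06  ]
top lid 1352 z pct [0.0033 0.0204 0.022  0.0238 0.0367]
  depth circ top 1126 [ 0.5057 -0.2989  0.0366] mean [ 0.5052 -0.2973  0.0218]
  ellipse 464.35577392578125 282.25927734375 (42.76547622680664, 44.98167419433594) [ 0.506  -0.2984  0.021 ]
  red 69 [470.1 281.3] [0.0514 0.0678 0.0709] [ 0.5047 -0.2959  0.0654]
```

View pics/scene0_c.png

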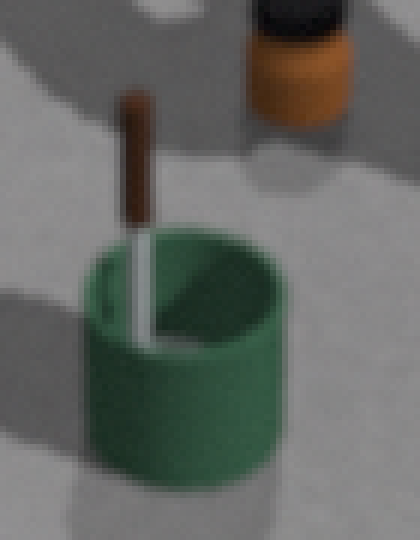

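View pics/top0_c.png

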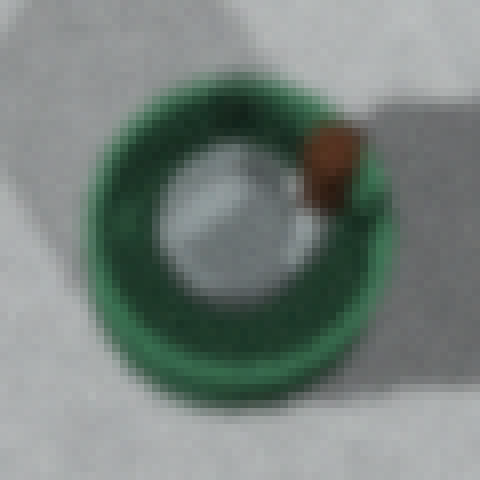

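Run:
```python
from h import *
from scipy.optimize import least_squares
ms={n:camera_model(n) for n in("scene","top")}
def fixc(xy,r):
    f=lambda c:np.hypot(xy[:,0]-c[0],xy[:,1]-c[1])-r
    s=least_squares(f,xy.mean(0),loss="soft_l1",f_scale=.001);return s.x,np.sqrt(np.mean(f(s.x)**2))
for n in ms:
    m=ms[n];p=np.load(f"pics/{n}0rgb.npy");d=np.load(f"pics/{n}0.npy");C=cloud(m,d)
    h=cv2.cvtColor(p,cv2.COLOR_RGB2HSV);H,S,V=[h[...,i].astype(int) for i in range(3)]
    # canister/pot: farthest-from-camera outer contour on rim plane
    reg={"scene":{"can":(295,225,345,275),"pot":(390,260,440,315),"lid":(235,172,282,215)},"top":{"can":(310,215,360,265),"pot":(192,228,246,278),"lid":(437,255,493,310)}}[n]
    mk={"can":(H>50)&(H<95)&(S>70),"pot":((H<14)|(H>172))&(S>100),"lid":(H>18)&(H<35)&(S>110)}
    for k,(a,b,c,e) in reg.items():
        z,r={"can":(.07,.04),"pot":(.06,.041),"lid":(.021,.047)}[k]
        M=np.zeros((480,640),np.uint8);M[b:e,a:c]=mk[k][b:e,a:c]
        cs,_=cv2.findContours(M,cv2.RETR_EXTERNAL,cv2.CHAIN_APPROX_NONE);cc=max(cs,key=cv2.contourArea)[:,0]
        w=onz(m,cc[:,0],cc[:,1],z); cam=np.array(m["pose"])[:2,3]
        c0=w[:,:2].mean(0)
        for it in range(4):
            u=(c0-cam)/np.linalg.norm(c0-cam); g=(w[:,:2]-c0)@u>0.0
            c0,res=fixc(w[g,:2],r-.0006); 
        print(n,k,"far half",g.sum(),c0.round(4),res.round(4))
    # grip
    a,b,c,e={"scene":(305,198,322,232),"top":(335,220,356,242)}[n]
    M=np.zeros((480,640),bool);M[b:e,a:c]=(((H<14)|(H>170))&(S>90)&(V<150))[b:e,a:c]
    ij=np.argwhere(M);print(n,"grip px",len(ij),ij.min(0),ij.max(0))
    for r in range(ij[:,0].min(),ij[:,0].max()+1):
        q=ij[ij[:,0]==r,1]
        if n=="top" or r%4==0:print("   row",r,q.min(),q.max(),C[r,int(q.mean())].round(4))
```

```text
scene can far half 55 [ 0.5912 -0.0107] 0.0087
scene pot far half 45 [0.5578 0.2246] 0.0012
scene lid far half 57 [ 0.5102 -0.2929] 0.017
scene grip px 71 [206 311] [226 314]
   row 208 311 314 [ 0.5948 -0.0351  0.154 ]
   row 212 311 314 [ 0.5961 -0.0342  0.144 ]
   row 216 311 313 [ 0.593  -0.037   0.1296]
   row 220 311 313 [ 0.5978 -0.0332  0.1228]
   row 224 311 313 [ 0.5948 -0.0358  0.1082]
top can far half 96 [ 0.5802 -0.0184] 0.0076
top pot far half 55 [0.5546 0.2202] 0.0009
top lid far half 62 [ 0.5062 -0.2996] 0.0008
top grip px 42 [226 343] [235 349]
   row 226 347 348 [ 0.5949 -0.0399  0.1572]
   row 227 345 349 [ 0.5932 -0.04    0.156 ]
   row 228 344 348 [ 0.591  -0.0381  0.1575]
   row 229 343 348 [ 0.5894 -0.0363  0.1559]
   row 230 343 348 [ 0.587  -0.0362  0.1582]
   row 231 343 348 [ 0.5849 -0.0362  0.1594]
   row 232 344 347 [ 0.5844 -0.0366  0.1525]
   row 233 344 346 [ 0.5845 -0.0372  0.1414]
   row 234 344 347 [ 0.5838 -0.0375  0.1352]
   row 235 346 346 [ 0.5838 -0.04    0.1244]
```

Run:
```python
from h import *
from scipy.optimize import least_squares
for n in("scene","top"):
    m=camera_model(n);p=np.load(f"pics/{n}0rgb.npy")
    h=cv2.cvtColor(p,cv2.COLOR_RGB2HSV);H,S,V=[h[...,i].astype(int) for i in range(3)]
    a,b,c,e={"scene":(295,225,345,275),"top":(310,215,360,265)}[n]
    M=np.zeros((480,640),np.uint8);M[b:e,a:c]=((H>50)&(H<95)&(S>70))[b:e,a:c]
    cs,_=cv2.findContours(M,cv2.RETR_EXTERNAL,cv2.CHAIN_APPROX_NONE)
    hull=cv2.convexHull(max(cs,key=cv2.contourArea))
    F=np.zeros((480,640),np.uint8);cv2.fillPoly(F,[hull],1)
    cc=max(cv2.findContours(F,cv2.RETR_EXTERNAL,cv2.CHAIN_APPROX_NONE)[0],key=cv2.contourArea)[:,0]
    w=onz(m,cc[:,0],cc[:,1],.07)[:,:2];cam=np.array(m["pose"])[:2,3];c0=np.array([.586,-.018])
    for it in range(5):
        u=(c0-cam)/np.linalg.norm(c0-cam); g=(w-c0)@u>0
        f=lambda c:np.hypot(*(w[g]-c).T)-.0394
        c0=least_squares(f,c0,loss="soft_l1",f_scale=.001).x
    print(n,"can",g.sum(),c0.round(4),np.sqrt(np.mean(f(c0)**2)).round(4))
m=camera_model("top");print("grip top",onz(m,346.,229.,.156).round(4)); print("cup rim c top",onz(m,335.,237.5,.034).round(4))
m=camera_model("scene");print("grip top scene",onz(m,312.7,206.6,.156).round(4),"bottom",onz(m,312.3,227.,.096).round(4))
```

```text
scene can 39 [ 0.591 -0.015] 0.0015
top can 52 [ 0.5848 -0.019 ] 0.0009
grip top [ 0.5894 -0.0382  0.156 ]
cup rim c top [ 0.5943 -0.0215  0.034 ]
grip top scene [ 0.5918 -0.0355  0.156 ] bottom [ 0.5911 -0.0381  0.096 ]
```

>>> arm_command([
  {"translation":[-0.5,-0.36,0],"dr":[0,0,0],"jaw":0},
  {"translation":[-0.9,-0.66,0],"dr":[0,0,0],"jaw":0},
  {"translation":[-0.9,-0.66,0],"dr":[0,0,0],"jaw":0},
  {"translation":[-0.9,-0.66,0],"dr":[0,0,0],"jaw":0},
  {"translation":[-0.9,-0.66,0],"dr":[0,0,0],"jaw":0},
  {"translation":[-0.9,-0.66,0],"dr":[0,0,0],"jaw":0},
  {"translation":[-0.9,-0.66,0],"dr":[0,0,0],"jaw":0},
  {"translation":[-0.9,-0.66,0],"dr":[0,0,0],"jaw":0},
  {"translation":[-0.9,-0.66,0],"dr":[0,0,0],"jaw":0},
  {"translation":[-0.9,-0.66,0],"dr":[0,0,0],"jaw":0},
  {"translation":[-0.9,-0.66,0],"dr":[0,0,0],"jaw":0},
  {"translation":[-0.9,-0.66,0],"dr":[0,0,0],"jaw":0},
])

```text
time_s: 1.1
position: [0.4237, 0.2751, 0.2304]
tcp_rot: [[-0.9, 0.437, -0.001], [0.437, 0.9, -0.001], [0.0, -0.001, -1.0]]
force: [0.0, -0.3, 0.2]
opening: 1.0
```

>>> arm_command([
  {"translation":[-0.9,-0.66,0],"dr":[0,0,0],"jaw":0},
  {"translation":[-0.9,-0.66,0],"dr":[0,0,0],"jaw":0},
  {"translation":[-0.9,-0.66,0],"dr":[0,0,0],"jaw":0},
  {"translation":[-0.9,-0.66,0],"dr":[0,0,0],"jaw":0},
  {"translation":[-0.9,-0.66,0],"dr":[0,0,0],"jaw":0},
  {"translation":[-0.9,-0.66,0],"dr":[0,0,0],"jaw":0},
  {"translation":[-0.9,-0.66,0],"dr":[0,0,0],"jaw":0},
  {"translation":[-0.9,-0.66,0],"dr":[0,0,0],"jaw":0},
  {"translation":[-0.9,-0.66,0],"dr":[0,0,0],"jaw":0},
  {"translation":[-0.9,-0.66,0],"dr":[0,0,0],"jaw":0},
  {"translation":[-0.9,-0.66,0],"dr":[0,0,0],"jaw":0},
  {"translation":[0,0,0],"dr":[0,0,0],"jaw":0},
])

```text
time_s: 2.1
position: [0.5695, 0.0005, 0.2306]
tcp_rot: [[-0.898, 0.44, 0.003], [0.44, 0.898, -0.003], [-0.004, -0.001, -1.0]]
force: [1.1, 0.6, 0.8]
opening: 1.007
```

>>> arm_command([
  {"translation":[-0.71,-0.49,0],"dr":[0,0,0],"jaw":0},
  {"translation":[-0.71,-0.49,0],"dr":[0,0,0],"jaw":0},
  {"translation":[0,0,0],"dr":[0,0,0],"jaw":0},
  {"translation":[0,0,0],"dr":[0,0,0],"jaw":0},
  {"translation":[0,0,0],"dr":[0,0,0],"jaw":0},
])

```text
time_s: 2.52
position: [0.587, -0.0311, 0.2302]
tcp_rot: [[-0.9, 0.437, -0.002], [0.437, 0.9, 0.001], [0.002, -0.0, -1.0]]
force: [-0.9, 0.2, 0.5]
opening: 1.0
```

Run:
```python
from h import *
look("scene","1");look("top","1");print(read_state()["position"])
crop("scene","1",260,100,130,180,3)
```

```text
[ 0.58714011 -0.03057273  0.23038261]
```

View pics/scene1.png

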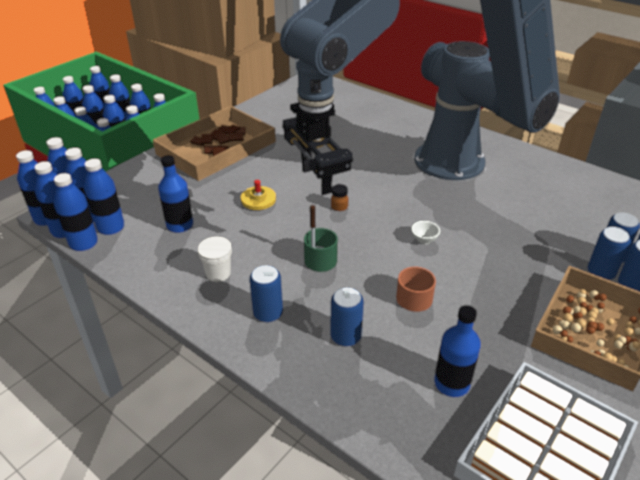

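View pics/scene1_c.png

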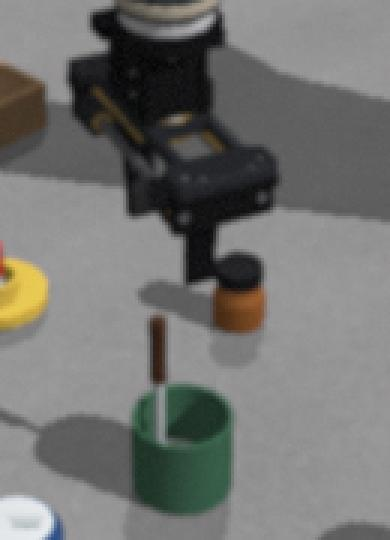

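View pics/top1.png

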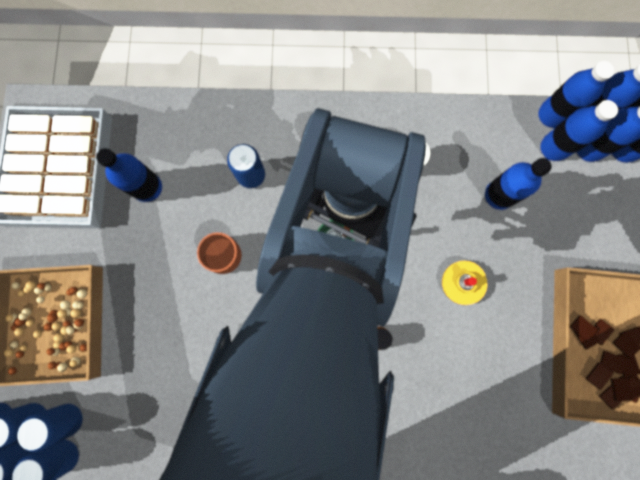

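The scene view shows the open fingers above the dipper, with the near fingertip at about (326,192); in the top view the arm hides the canister. I'll use the fingertip as a rough check on the camera bias.

Run:
```python
from h import *
s=read_state();R=np.array(s["tcp_rot"]);t=np.array(s["position"]);m=camera_model("scene")
for y in(.0435,.0585):
  for x in(-.0095,.0095): print(y,x,proj(m,t+R@[x,y,.008]).round(1))
for y in(-.0435,-.0585):
  for x in(-.0095,.0095): print(y,x,proj(m,t+R@[x,y,.008]).round(1))
crop("scene","1",295,150,60,60,10)
print(s["opening"],s["joint_positions"])
```

```text
0.0435 -0.0095 [320.2 193.4]
0.0435 0.0095 [328.3 191.1]
0.0585 -0.0095 [323.3 197.1]
0.0585 0.0095 [331.4 194.8]
-0.0435 -0.0095 [303.3 172.8]
-0.0435 0.0095 [311.1 170.8]
-0.0585 -0.0095 [300.5 169.5]
-0.0585 0.0095 [308.3 167.5]
1.0006069736380185 [-1.38699949e+01  2.73936044e+01  8.75078704e+01  1.43742582e-02
  6.51817348e+01 -7.80334783e+01]
```

View pics/scene1_c.png

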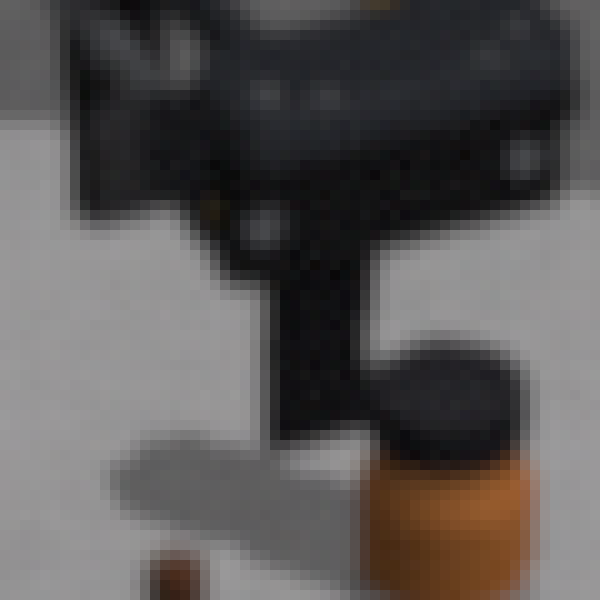

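>>> arm_command([
  {"translation":[-0.23,-0.16,0],"dr":[0,0,0],"jaw":0},
  {"translation":[0,0,0.6],"dr":[0,0,0],"jaw":0},
  {"translation":[0,0,0.7],"dr":[0,0,0],"jaw":0},
  {"translation":[0,0,0.7],"dr":[0,0,0],"jaw":0},
  {"translation":[0,0,0.7],"dr":[0,0,0],"jaw":0},
  {"translation":[0,0,0.7],"dr":[0,0,0],"jaw":0},
  {"translation":[0,0,0.6],"dr":[0,0,0],"jaw":0},
  {"translation":[0,0,0.5],"dr":[0,0,0],"jaw":0},
  {"translation":[0,0,0],"dr":[0,0,0],"jaw":0},
  {"translation":[0,0,0],"dr":[0,0,0],"jaw":0},
])

```text
time_s: 3.45
position: [0.5913, -0.0373, 0.1176]
tcp_rot: [[-0.9, 0.436, -0.001], [0.436, 0.9, 0.0], [0.001, -0.0, -1.0]]
force: [-0.3, 0.5, 0.3]
opening: 0.999
```

Run:
```python
from h import *
look("scene","2");s=read_state();print(s["position"],s["force"])
crop("scene","2",275,150,90,120,5)
```

```text
[ 0.59201544 -0.03751216  0.11843635] [ 0.48080777 -0.60834618  1.28548786]
```

View pics/scene2_c.png

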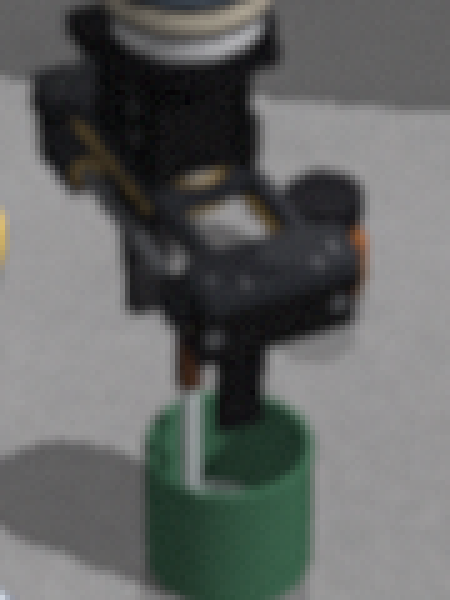

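The handle, at about (312,222), is between the fingers, so I'll close.

>>> arm_command([
  {"translation":[0,0,0],"dr":[0,0,0],"jaw":1},
  {"translation":[0,0,0],"dr":[0,0,0],"jaw":1},
  {"translation":[0,0,0],"dr":[0,0,0],"jaw":1},
  {"translation":[0,0,0],"dr":[0,0,0],"jaw":1},
  {"translation":[0,0,0],"dr":[0,0,0],"jaw":1},
  {"translation":[0,0,0],"dr":[0,0,0],"jaw":1},
  {"translation":[0,0,0],"dr":[0,0,0],"jaw":1},
  {"translation":[0,0,0],"dr":[0,0,0],"jaw":1},
  {"translation":[0,0,0],"dr":[0,0,0],"jaw":1},
  {"translation":[0,0,0],"dr":[0,0,0],"jaw":1},
])

```text
time_s: 4.33
position: [0.5916, -0.0376, 0.118]
tcp_rot: [[-0.9, 0.437, -0.0], [0.437, 0.9, 0.0], [0.0, -0.0, -1.0]]
force: [0.1, 0.7, 0.3]
opening: 0.326
```

Run:
```python
from h import *
look("scene","3");s=read_state();print(s["position"],s["force"],s["opening"])
crop("scene","3",275,150,90,120,5)
```

```text
[ 0.59161799 -0.03760844  0.11799045] [-0.76548338 -0.30056846  0.14230903] 0.2786099636658186
```

View pics/scene3_c.png

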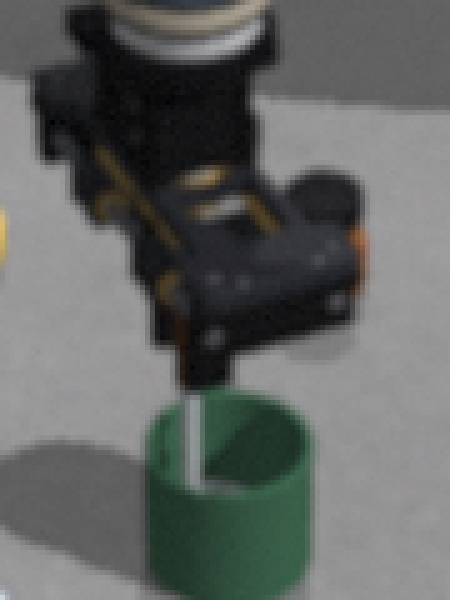

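>>> arm_command([
  {"translation":[0,0,0],"dr":[0,0,0],"jaw":1},
  {"translation":[0,0,0],"dr":[0,0,0],"jaw":1},
  {"translation":[0,0,0],"dr":[0,0,0],"jaw":1},
  {"translation":[0,0,0],"dr":[0,0,0],"jaw":1},
  {"translation":[0,0,0],"dr":[0,0,0],"jaw":1},
  {"translation":[0,0,0],"dr":[0,0,0],"jaw":1},
])

```text
time_s: 4.88
position: [0.5916, -0.0376, 0.118]
tcp_rot: [[-0.9, 0.437, -0.0], [0.437, 0.9, 0.0], [0.0, -0.0, -1.0]]
force: [0.1, 0.4, 0.0]
opening: 0.151
```

>>> arm_command([
  {"translation":[0,0,-0.1],"dr":[0,0,0],"jaw":1},
  {"translation":[0,0,-0.3],"dr":[0,0,0],"jaw":1},
  {"translation":[0,0,-0.5],"dr":[0,0,0],"jaw":1},
  {"translation":[0,0,-0.6],"dr":[0,0,0],"jaw":1},
  {"translation":[0,0,-0.6],"dr":[0,0,0],"jaw":1},
  {"translation":[0,0,-0.6],"dr":[0,0,0],"jaw":1},
  {"translation":[0,0,-0.6],"dr":[0,0,0],"jaw":1},
  {"translation":[0,0,-0.4],"dr":[0,0,0],"jaw":1},
  {"translation":[0,0,-0.3],"dr":[0,0,0],"jaw":1},
  {"translation":[0,0,0],"dr":[0,0,0],"jaw":1},
])

```text
time_s: 5.72
position: [0.5927, -0.0378, 0.2201]
tcp_rot: [[-0.9, 0.437, 0.004], [0.437, 0.9, -0.001], [-0.004, 0.001, -1.0]]
force: [0.4, 0.4, -0.7]
opening: 0.152
```

Run:
```python
from h import *
look("scene","4");s=read_state();print(s["position"],s["force"],s["opening"])
crop("scene","4",265,110,110,160,4)
```

```text
[ 0.59202362 -0.03769889  0.21886288] [-0.17907075 -0.43738348 -1.46392701] 0.15333130547830529
```

View pics/scene4_c.png

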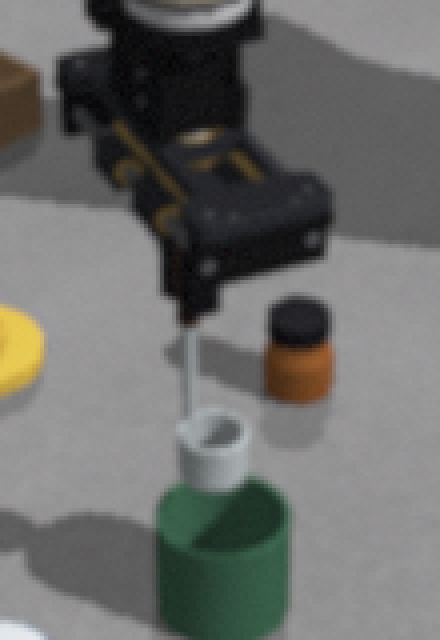

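Run:
```python
from h import *
m=camera_model("scene")
a=onz(m,np.array([318.5,312.6]),np.array([217.,205.]),.135);print(a.round(4))
c=a[0]-[.0012,.002,0];h=np.array([.592,-.0377]);u=c[:2]-h;print(u,np.hypot(*u),np.degrees(np.arctan2(u[1],u[0])))
```

```text
[[ 0.5922 -0.0187  0.135 ]
 [ 0.5654 -0.0577  0.135 ]]
[-0.00097264  0.01700106] 0.017028861755505196 93.27434836984698
```

>>> arm_command([
  {"translation":[0.2,0.29,0],"dr":[0,0,0],"jaw":1},
  {"translation":[0.4,0.575,0],"dr":[0,0,0],"jaw":1},
  {"translation":[0.55,0.79,0],"dr":[0,0,0],"jaw":1},
  {"translation":[0.6,0.865,0],"dr":[0,0,0],"jaw":1},
  {"translation":[0.6,0.865,0],"dr":[0,0,0],"jaw":1},
  {"translation":[0.6,0.865,0],"dr":[0,0,0],"jaw":1},
  {"translation":[0.6,0.865,0],"dr":[0,0,0],"jaw":1},
  {"translation":[0.6,0.865,0],"dr":[0,0,0],"jaw":1},
  {"translation":[0.55,0.79,0],"dr":[0,0,0],"jaw":1},
  {"translation":[0.5,0.72,0],"dr":[0,0,0],"jaw":1},
  {"translation":[0.4,0.575,0],"dr":[0,0,0],"jaw":1},
  {"translation":[0.2,0.29,0],"dr":[0,0,0],"jaw":1},
])

```text
time_s: 6.77
position: [0.5506, 0.2162, 0.2168]
tcp_rot: [[-0.901, 0.435, -0.003], [0.435, 0.901, 0.0], [0.003, -0.001, -1.0]]
force: [-0.2, 0.1, -0.8]
opening: 0.149
```

>>> arm_command([
  {"translation":[0.2,0.15,0],"dr":[0,0,0],"jaw":1},
  {"translation":[0,0,0],"dr":[0,0,0],"jaw":1},
  {"translation":[0,0,0],"dr":[0,0,0],"jaw":1},
])

```text
time_s: 7.02
position: [0.5492, 0.2187, 0.2176]
tcp_rot: [[-0.9, 0.436, -0.001], [0.436, 0.9, -0.001], [0.001, -0.001, -1.0]]
force: [0.3, -0.0, -0.2]
opening: 0.155
```

Run:
```python
from h import *
look("scene","5");look("top","5");s=read_state();print(s["position"],s["force"],s["opening"])
crop("scene","5",360,150,110,160,4)
crop("top","5",150,180,160,140,5)
```

```text
[0.54973102 0.2182076  0.21790293] [-0.23073262 -0.60535471 -0.40100416] 0.15283451598475128
```

View pics/scene5_c.png

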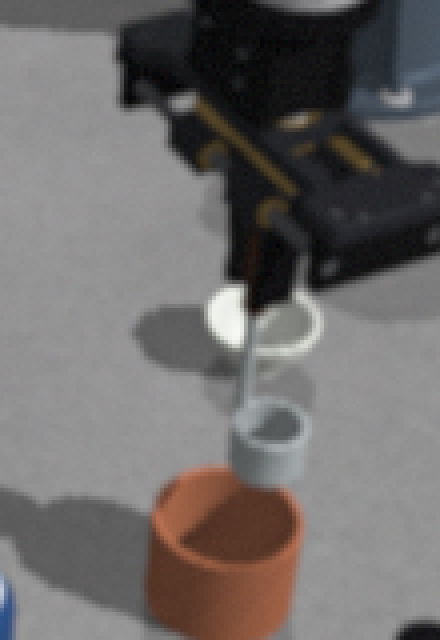

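View pics/top5_c.png

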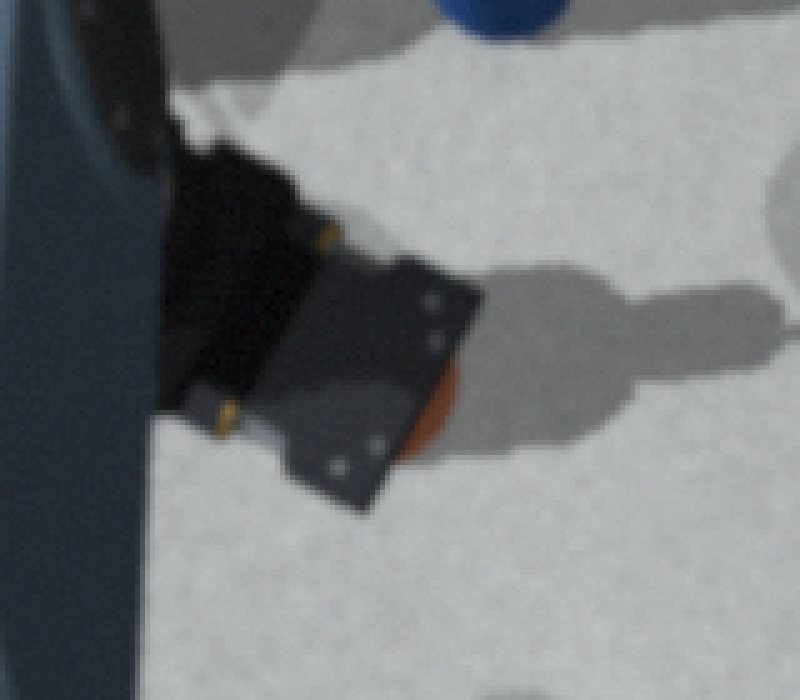

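Run:
```python
from h import *
print(onz(camera_model("scene"),np.array([427.5]),np.array([256.2]),.135)-[.0012,.002,0])
```

```text
[[0.55400473 0.23925482 0.135     ]]
```

>>> arm_command([
  {"translation":[-0.2,-0.2,0],"dr":[0,0,0],"jaw":1},
  {"translation":[-0.19,-0.21,0],"dr":[0,0,0],"jaw":1},
  {"translation":[0,0,0],"dr":[0,0,0],"jaw":1},
  {"translation":[0,0,0],"dr":[0,0,0],"jaw":1},
])

```text
time_s: 7.45
position: [0.5543, 0.2046, 0.2181]
tcp_rot: [[-0.899, 0.438, 0.0], [0.438, 0.899, 0.0], [-0.0, 0.0, -1.0]]
force: [1.6, -0.8, -1.0]
opening: 0.152
```

>>> arm_command([
  {"translation":[0,0,0.3],"dr":[0,0,0],"jaw":1},
  {"translation":[0,0,0.5],"dr":[0,0,0],"jaw":1},
  {"translation":[0,0,0.5],"dr":[0,0,0],"jaw":1},
  {"translation":[0,0,0.5],"dr":[0,0,0],"jaw":1},
  {"translation":[0,0,0.5],"dr":[0,0,0],"jaw":1},
  {"translation":[0,0,0.5],"dr":[0,0,0],"jaw":1},
  {"translation":[0,0,0.5],"dr":[0,0,0],"jaw":1},
  {"translation":[0,0,0.3],"dr":[0,0,0],"jaw":1},
  {"translation":[0,0,0.2],"dr":[0,0,0],"jaw":1},
  {"translation":[0,0,0.14],"dr":[0,0,0],"jaw":1},
  {"translation":[0,0,0],"dr":[0,0,0],"jaw":1},
  {"translation":[0,0,0],"dr":[0,0,0],"jaw":1},
])

```text
time_s: 8.45
position: [0.5541, 0.2058, 0.1198]
tcp_rot: [[-0.9, 0.437, 0.001], [0.437, 0.9, 0.0], [-0.0, 0.0, -1.0]]
force: [-0.1, -0.3, -1.3]
opening: 0.155
```

Run:
```python
from h import *
look("scene","6");s=read_state();print(s["position"],s["force"],s["opening"])
crop("scene","6",360,150,110,160,4)
```

```text
[0.554263   0.20578935 0.12004246] [ 0.08744177 -0.26232567 -0.30179805] 0.1498443797882542
```

View pics/scene6_c.png

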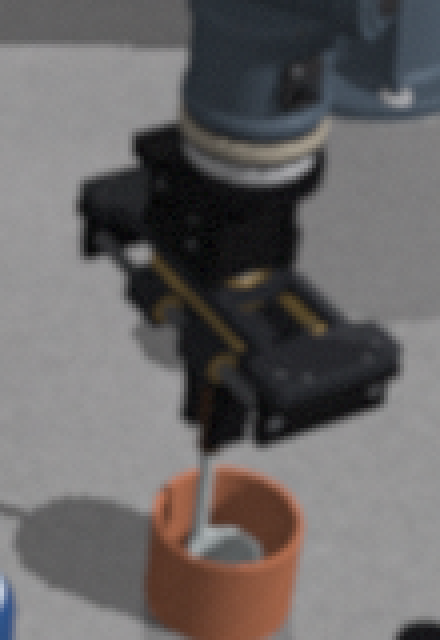

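>>> arm_command([
  {"translation":[0,0,0.07],"dr":[0,0,0],"jaw":1},
  {"translation":[0,0,0],"dr":[0,0,0],"jaw":1},
  {"translation":[0,0,0],"dr":[0,0,0],"jaw":0},
  {"translation":[0,0,0],"dr":[0,0,0],"jaw":0},
  {"translation":[0,0,0],"dr":[0,0,0],"jaw":0},
  {"translation":[0,0,0],"dr":[0,0,0],"jaw":0},
  {"translation":[0,0,0],"dr":[0,0,0],"jaw":0},
  {"translation":[0,0,0],"dr":[0,0,0],"jaw":0},
])

```text
time_s: 9.17
position: [0.5539, 0.2057, 0.1178]
tcp_rot: [[-0.9, 0.437, 0.0], [0.437, 0.9, 0.0], [-0.0, 0.0, -1.0]]
force: [-0.6, -0.9, 0.5]
opening: 0.522
```

Run:
```python
from h import *
look("scene","7");s=read_state();print(s["position"],s["force"],s["opening"])
crop("scene","7",360,150,110,160,4)
```

```text
[0.55385812 0.20569028 0.11781591] [-0.30667373 -0.18778765  0.17801593] 0.5677837082553736
```

View pics/scene7_c.png

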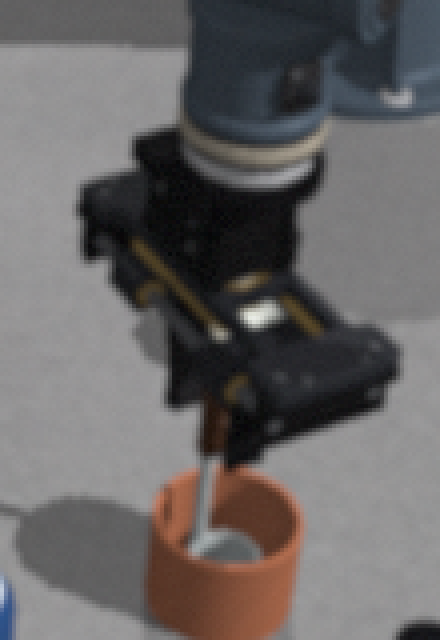

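>>> arm_command([
  {"translation":[0,0,-0.2],"dr":[0,0,0],"jaw":0},
  {"translation":[0,0,-0.5],"dr":[0,0,0],"jaw":0},
  {"translation":[0,0,-0.7],"dr":[0,0,0],"jaw":0},
  {"translation":[0,0,-0.8],"dr":[0,0,0],"jaw":0},
  {"translation":[0,0,-0.8],"dr":[0,0,0],"jaw":0},
  {"translation":[0,0,-0.8],"dr":[0,0,0],"jaw":0},
  {"translation":[0,-0.2,-0.6],"dr":[0,0,0],"jaw":0},
  {"translation":[-0.3,-0.8,-0.4],"dr":[0,0,0],"jaw":0},
  {"translation":[-0.3,-0.8,0],"dr":[0,0,0],"jaw":0},
  {"translation":[-0.3,-0.8,0],"dr":[0,0,0],"jaw":0},
  {"translation":[-0.3,-0.8,0],"dr":[0,0,0],"jaw":0},
  {"translation":[-0.3,-0.8,0],"dr":[0,0,0],"jaw":0},
])

```text
time_s: 10.22
position: [0.5415, 0.094, 0.2384]
tcp_rot: [[-0.9, 0.436, 0.001], [0.436, 0.9, -0.0], [-0.001, 0.0, -1.0]]
force: [1.2, -0.4, -0.5]
opening: 0.997
```

>>> arm_command([
  {"translation":[-0.3,-0.8,0],"dr":[0,0,0],"jaw":0},
  {"translation":[-0.3,-0.8,0],"dr":[0,0,0],"jaw":0},
  {"translation":[-0.3,-0.8,0],"dr":[0,0,0],"jaw":0},
  {"translation":[-0.3,-0.8,0],"dr":[0,0,0],"jaw":0},
  {"translation":[-0.3,-0.8,0],"dr":[0,0,0],"jaw":0},
  {"translation":[-0.3,-0.8,0],"dr":[0,0,0],"jaw":0},
  {"translation":[-0.3,-0.8,0],"dr":[0,0,0],"jaw":0},
  {"translation":[-0.3,-0.8,0],"dr":[0,0,0],"jaw":0},
  {"translation":[-0.3,-0.8,0],"dr":[0,0,0],"jaw":0},
  {"translation":[-0.3,-0.8,0],"dr":[0,0,0],"jaw":0},
  {"translation":[-0.3,-0.8,0],"dr":[0,0,0],"jaw":0},
  {"translation":[-0.3,-0.8,0],"dr":[0,0,0],"jaw":0},
])

```text
time_s: 11.22
position: [0.5177, -0.1613, 0.2382]
tcp_rot: [[-0.9, 0.437, 0.0], [0.437, 0.9, -0.0], [-0.0, -0.0, -1.0]]
force: [0.4, 0.1, 0.9]
opening: 1.0
```

Run:
```python
from h import *
from scipy.optimize import least_squares
look("scene","8");look("top","8");s=read_state();print(s["position"],s["force"],s["opening"])
for tag in("0","8"):
  for n in("scene","top"):
    m=camera_model(n);p=np.load(f"pics/{n}{tag}rgb.npy")
    h=cv2.cvtColor(p,cv2.COLOR_RGB2HSV);H,S,V=[h[...,i].astype(int) for i in range(3)]
    a,b,c,e={"scene":(235,172,282,215),"top":(437,255,493,310)}[n]
    M=np.zeros((480,640),bool);M[b:e,a:c]=(((H<8)|(H>172))&(S>140))[b:e,a:c]
    ij=np.argwhere(M)
    if len(ij)<10: print(n,tag,"hidden");continue
    print(n,tag,len(ij),ij.min(0)[::-1],ij.max(0)[::-1],ij.mean(0)[::-1])
    if n=="scene": print("  as barrel centre z.052",onz(m,ij[:,1].mean(),ij[:,0].mean(),.054).round(4))
    else: print("  centroid at z.06",onz(m,ij[:,1].mean(),ij[:,0].mean(),.06).round(4))
    M=np.zeros((480,640),np.uint8);M[b:e,a:c]=(((H>15)&(H<38)&(S>100)))[b:e,a:c]|M.dtype.type(0)
    cc=np.argwhere(M)[:,::-1].astype(np.int32)
    hull=cv2.convexHull(cc.reshape(-1,1,2));F=np.zeros((480,640),np.uint8);cv2.fillPoly(F,[hull],1)
    cc=max(cv2.findContours(F,cv2.RETR_EXTERNAL,cv2.CHAIN_APPROX_NONE)[0],key=cv2.contourArea)[:,0]
    w=onz(m,cc[:,0],cc[:,1],.017)[:,:2];c0=np.array([.508,-.297])
    for z,sel in((.017,1),(.007,-1)):
        w=onz(m,cc[:,0],cc[:,1],z)[:,:2];cam=np.array(m["pose"])[:2,3]
        for it in range(5):
            u=(c0-cam)/np.linalg.norm(c0-cam);q=w-c0;g=(np.abs(q@u)<.6*.047)|((q@u)*sel>0) if 0 else (q@u)*sel>0.005
            f=lambda c:np.hypot(*(w[g]-c).T)-.0464
            c0=least_squares(f,c0,loss="soft_l1",f_scale=.001).x
        print("  disc z",z,g.sum(),c0.round(4),np.sqrt(np.mean(f(c0)**2)).round(4))
crop("top","8",400,230,130,100,6)
```

```text
[ 0.51818615 -0.16346924  0.23829097] [ 0.33185398 -0.1058405   0.33825785] 1.000810466991154
scene 0 56 [255 180] [260 191] [257.33928571 185.67857143]
  as barrel centre z.052 [ 0.5054 -0.2964  0.054 ]
  disc z 0.017 38 [ 0.5021 -0.3017] 0.0015
  disc z 0.007 39 [ 0.5024 -0.3007] 0.0012
top 0 69 [465 278] [475 285] [470.11594203 281.27536232]
  centroid at z.06 [ 0.5052 -0.2977  0.06  ]
  disc z 0.017 57 [ 0.5072 -0.302 ] 0.0007
  disc z 0.007 56 [ 0.5067 -0.3003] 0.0006
scene 8 56 [255 180] [260 191] [257.33928571 185.67857143]
  as barrel centre z.052 [ 0.5054 -0.2964  0.054 ]
  disc z 0.017 37 [ 0.502  -0.3013] 0.0015
  disc z 0.007 39 [ 0.5024 -0.3007] 0.0012
top 8 hidden
```

View pics/scene8.png

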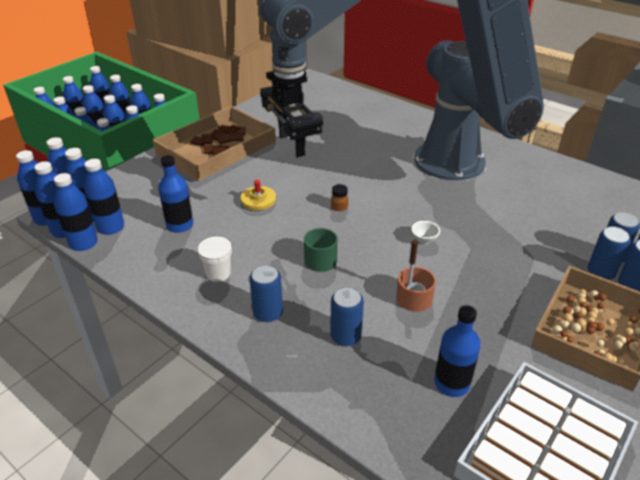

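The scene view shows the dipper standing in the pot at (412,265), the canister empty at (320,250), and the red knob at (257,186). Next I'll go above the knob.

>>> arm_command([
  {"translation":[-0.24,-0.64,0],"dr":[0,0,0],"jaw":0},
  {"translation":[-0.24,-0.64,0],"dr":[0,0,0],"jaw":0},
  {"translation":[-0.24,-0.64,0],"dr":[0,0,0],"jaw":0},
  {"translation":[-0.24,-0.64,0],"dr":[0,0,0],"jaw":0},
  {"translation":[-0.24,-0.64,0],"dr":[0,0,0],"jaw":0},
  {"translation":[-0.24,-0.64,0],"dr":[0,0,0],"jaw":0},
  {"translation":[-0.24,-0.64,0.3],"dr":[0,0,0],"jaw":0},
  {"translation":[-0.22,-0.58,0.6],"dr":[0,0,0],"jaw":0},
  {"translation":[0,0,0.8],"dr":[0,0,0],"jaw":0},
  {"translation":[0,0,0.8],"dr":[0,0,0],"jaw":0},
  {"translation":[0,0,0.8],"dr":[0,0,0],"jaw":0},
  {"translation":[0,0,0.8],"dr":[0,0,0],"jaw":0},
])

```text
time_s: 12.32
position: [0.5056, -0.2941, 0.1348]
tcp_rot: [[-0.9, 0.437, 0.0], [0.437, 0.9, 0.0], [-0.0, 0.0, -1.0]]
force: [-0.1, 0.8, -0.3]
opening: 0.997
```

>>> arm_command([
  {"translation":[0,0,0.4],"dr":[0,0,0],"jaw":0},
  {"translation":[0,0,0],"dr":[0,0,0],"jaw":0},
  {"translation":[0,0,0],"dr":[0,0,0],"jaw":0},
])

```text
time_s: 12.57
position: [0.5056, -0.2944, 0.1254]
tcp_rot: [[-0.9, 0.436, -0.0], [0.436, 0.9, 0.001], [0.001, 0.0, -1.0]]
force: [0.3, -0.1, 0.2]
opening: 0.999
```

Run:
```python
from h import *
look("scene","9");s=read_state();print(s["position"],s["force"],s["opening"])
crop("scene","9",205,80,110,140,4)
```

```text
[ 0.50609214 -0.29496734  0.12612359] [ 0.21095109 -0.54879614 -0.59475899] 1.0004785317478948
```

View pics/scene9_c.png

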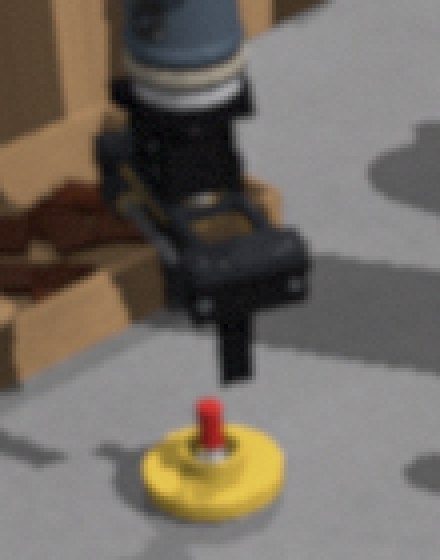

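>>> arm_command([
  {"translation":[-0.04,-0.12,0],"dr":[0,0,0],"jaw":0},
  {"translation":[0,0,0.4],"dr":[0,0,0],"jaw":0},
  {"translation":[0,0,0.5],"dr":[0,0,0],"jaw":0},
  {"translation":[0,0,0.6],"dr":[0,0,0],"jaw":0},
  {"translation":[0,0,0.6],"dr":[0,0,0],"jaw":0},
  {"translation":[0,0,0.5],"dr":[0,0,0],"jaw":0},
  {"translation":[0,0,0.3],"dr":[0,0,0],"jaw":0},
  {"translation":[0,0,0.2],"dr":[0,0,0],"jaw":0},
  {"translation":[0,0,0],"dr":[0,0,0],"jaw":0},
  {"translation":[0,0,0],"dr":[0,0,0],"jaw":0},
])

```text
time_s: 13.45
position: [0.5052, -0.2983, 0.048]
tcp_rot: [[-0.9, 0.437, 0.0], [0.437, 0.9, -0.0], [-0.001, -0.0, -1.0]]
force: [0.0, 0.7, 0.7]
opening: 1.002
```

Run:
```python
from h import *
look("scene","10");look("top","10");s=read_state();print(s["position"],s["force"],s["opening"])
crop("scene","10",205,80,110,140,4)
```

```text
[ 0.50553452 -0.2984839   0.04856434] [-0.30081892 -0.23198438  1.0674158 ] 1.0018983778521116
```

View pics/scene10_c.png

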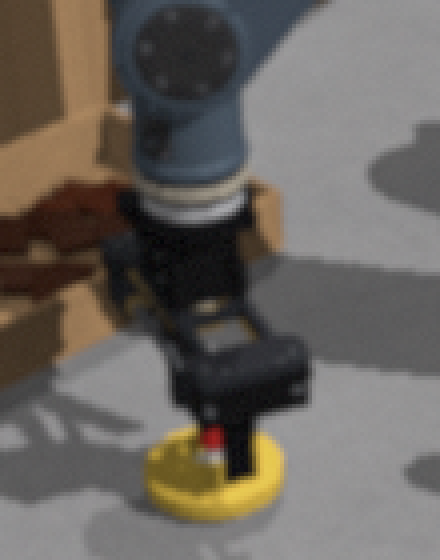

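View pics/top10.png

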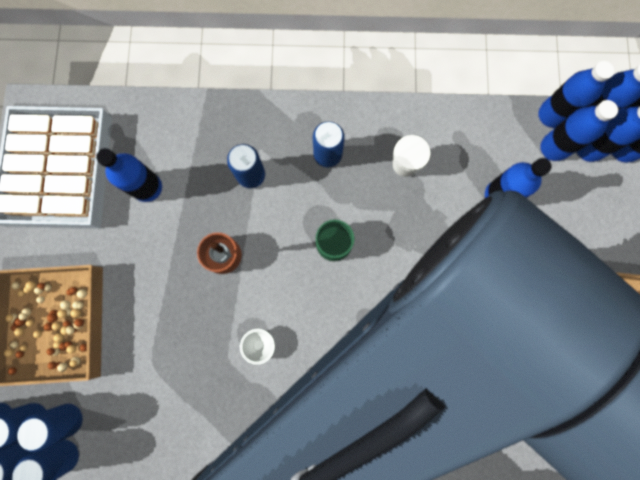

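The knob, at about (257,188), is between the fingers, and the top view shows canister and pot unobstructed. Now to close on the knob.

>>> arm_command([
  {"translation":[0,0,0],"dr":[0,0,0],"jaw":1},
  {"translation":[0,0,0],"dr":[0,0,0],"jaw":1},
  {"translation":[0,0,0],"dr":[0,0,0],"jaw":1},
  {"translation":[0,0,0],"dr":[0,0,0],"jaw":1},
  {"translation":[0,0,0],"dr":[0,0,0],"jaw":1},
  {"translation":[0,0,0],"dr":[0,0,0],"jaw":1},
  {"translation":[0,0,0],"dr":[0,0,0],"jaw":1},
  {"translation":[0,0,0],"dr":[0,0,0],"jaw":1},
  {"translation":[0,0,0],"dr":[0,0,0],"jaw":1},
  {"translation":[0,0,0],"dr":[0,0,0],"jaw":1},
  {"translation":[0,0,0],"dr":[0,0,0],"jaw":1},
  {"translation":[0,0,0],"dr":[0,0,0],"jaw":1},
])

```text
time_s: 14.55
position: [0.505, -0.2981, 0.0478]
tcp_rot: [[-0.9, 0.437, -0.0], [0.437, 0.9, -0.0], [-0.0, -0.0, -1.0]]
force: [-0.8, -1.1, -0.0]
opening: 0.199
```

>>> arm_command([
  {"translation":[0,0,0],"dr":[0,0,0],"jaw":1},
  {"translation":[0,0,0],"dr":[0,0,0],"jaw":1},
  {"translation":[0,0,0],"dr":[0,0,0],"jaw":1},
  {"translation":[0,0,0],"dr":[0,0,0],"jaw":1},
])

```text
time_s: 14.88
position: [0.505, -0.2981, 0.0478]
tcp_rot: [[-0.9, 0.437, -0.0], [0.437, 0.9, -0.0], [0.0, -0.0, -1.0]]
force: [0.6, -0.3, -1.2]
opening: 0.195
```

Run:
```python
from h import *
from scipy.optimize import least_squares
look("scene","11");s=read_state();print(s["position"],s["force"],s["opening"])
crop("scene","11",205,80,110,140,4)
# canister on the rim plane, both views, far-half of hull
for n,t in(("scene","10"),("top","10")):
    m=camera_model(n);p=np.load(f"pics/{n}{t}rgb.npy")
    h=cv2.cvtColor(p,cv2.COLOR_RGB2HSV);H,S,V=[h[...,i].astype(int) for i in range(3)]
    a,b,c,e={"scene":(295,225,345,275),"top":(310,215,360,265)}[n]
    M=np.zeros((480,640),np.uint8);M[b:e,a:c]=((H>50)&(H<95)&(S>70))[b:e,a:c]
    cc=max(cv2.findContours(M,cv2.RETR_EXTERNAL,cv2.CHAIN_APPROX_NONE)[0],key=cv2.contourArea)[:,0]
    cam=np.array(m["pose"])[:2,3]
    for z,sel in((.07,1),(0.0,-1)):
        c0=np.array([.587,-.0175]);w=onz(m,cc[:,0],cc[:,1],z)[:,:2]
        for it in range(5):
            u=(c0-cam)/np.linalg.norm(c0-cam); g=sel*((w-c0)@u)>0.003
            f=lambda c:np.hypot(*(w[g]-c).T)-.0394
            c0=least_squares(f,c0,loss="soft_l1",f_scale=.001).x
        print(n,z,g.sum(),c0.round(4),np.sqrt(np.mean(f(c0)**2)).round(4))
```

```text
[ 0.50500316 -0.29809831  0.04775947] [-0.11162524  0.23799614 -0.24244223] 0.1991892036088211
scene 0.07 37 [ 0.5914 -0.0153] 0.0014
scene 0.0 38 [ 0.5808 -0.0224] 0.0018
top 0.07 51 [ 0.5848 -0.0197] 0.0009
top 0.0 48 [ 0.5911 -0.02  ] 0.0006
```

View pics/scene11_c.png

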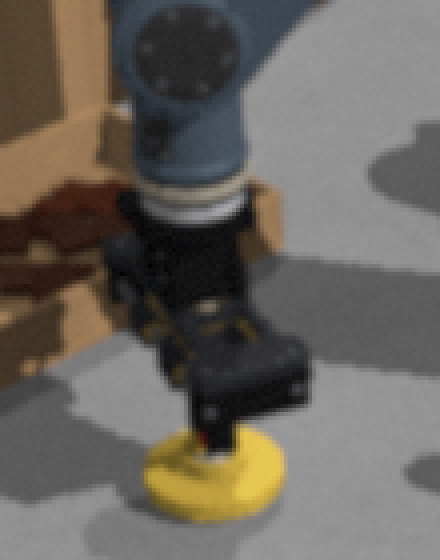

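>>> arm_command([
  {"translation":[0,0,-0.05],"dr":[0,0,0],"jaw":1},
  {"translation":[0,0,-0.15],"dr":[0,0,0],"jaw":1},
  {"translation":[0,0,-0.3],"dr":[0,0,0],"jaw":1},
  {"translation":[0,0,-0.5],"dr":[0,0,0],"jaw":1},
  {"translation":[0,0,-0.6],"dr":[0,0,0],"jaw":1},
  {"translation":[0,0,-0.6],"dr":[0,0,0],"jaw":1},
  {"translation":[0,0,-0.6],"dr":[0,0,0],"jaw":1},
  {"translation":[0,0,-0.6],"dr":[0,0,0],"jaw":1},
  {"translation":[0,0,-0.5],"dr":[0,0,0],"jaw":1},
  {"translation":[0,0,-0.4],"dr":[0,0,0],"jaw":1},
  {"translation":[0,0,-0.2],"dr":[0,0,0],"jaw":1},
  {"translation":[0,0,0],"dr":[0,0,0],"jaw":1},
])

```text
time_s: 15.93
position: [0.5056, -0.2985, 0.1618]
tcp_rot: [[-0.9, 0.437, 0.002], [0.437, 0.9, -0.002], [-0.003, -0.001, -1.0]]
force: [-0.5, -1.0, -1.6]
opening: 0.194
```

Run:
```python
from h import *
look("scene","12");s=read_state();print(s["position"],s["force"],s["opening"])
crop("scene","12",205,60,110,160,4)
```

```text
[ 0.50513261 -0.29810999  0.16081574] [-0.43687301  0.80611374 -1.31000322] 0.19576220735490696
```

View pics/scene12_c.png

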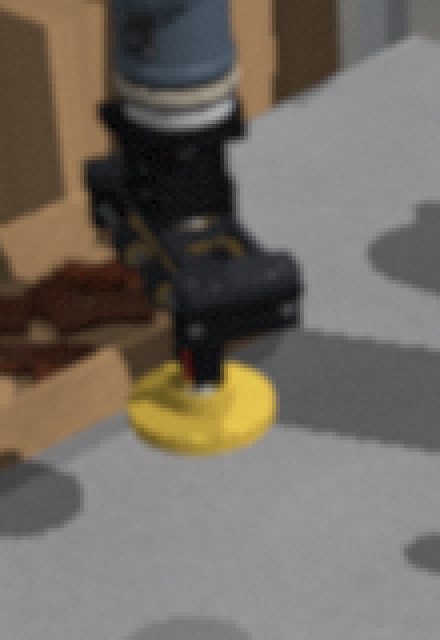

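Both lids are lifted and look level, with the yellow disc at about (255,162). Next I'll carry them over the canister.

>>> arm_command([
  {"translation":[0.02,0.1,0],"dr":[0,0,0],"jaw":1},
  {"translation":[0.05,0.3,0],"dr":[0,0,0],"jaw":1},
  {"translation":[0.08,0.5,0],"dr":[0,0,0],"jaw":1},
  {"translation":[0.1,0.6,0],"dr":[0,0,0],"jaw":1},
  {"translation":[0.1,0.6,0],"dr":[0,0,0],"jaw":1},
  {"translation":[0.1,0.6,0],"dr":[0,0,0],"jaw":1},
  {"translation":[0.1,0.6,0],"dr":[0,0,0],"jaw":1},
  {"translation":[0.1,0.6,0],"dr":[0,0,0],"jaw":1},
  {"translation":[0.1,0.6,0],"dr":[0,0,0],"jaw":1},
  {"translation":[0.1,0.6,0],"dr":[0,0,0],"jaw":1},
  {"translation":[0.1,0.6,0],"dr":[0,0,0],"jaw":1},
  {"translation":[0.1,0.6,0],"dr":[0,0,0],"jaw":1},
])

```text
time_s: 16.98
position: [0.5501, -0.1422, 0.1599]
tcp_rot: [[-0.9, 0.436, -0.001], [0.436, 0.9, 0.001], [0.001, 0.0, -1.0]]
force: [-0.7, -0.7, -0.9]
opening: 0.199
```

>>> arm_command([
  {"translation":[0.1,0.6,0],"dr":[0,0,0],"jaw":1},
  {"translation":[0.1,0.6,0],"dr":[0,0,0],"jaw":1},
  {"translation":[0.1,0.6,0],"dr":[0,0,0],"jaw":1},
  {"translation":[0.1,0.6,0],"dr":[0,0,0],"jaw":1},
  {"translation":[0.1,0.6,0],"dr":[0,0,0],"jaw":1},
  {"translation":[0.1,0.6,0],"dr":[0,0,0],"jaw":1},
  {"translation":[0.08,0.5,0],"dr":[0,0,0],"jaw":1},
  {"translation":[0.07,0.4,0],"dr":[0,0,0],"jaw":1},
  {"translation":[0.05,0.3,0],"dr":[0,0,0],"jaw":1},
  {"translation":[0.03,0.2,0],"dr":[0,0,0],"jaw":1},
  {"translation":[0.02,0.1,0],"dr":[0,0,0],"jaw":1},
  {"translation":[0,0,0],"dr":[0,0,0],"jaw":1},
])

```text
time_s: 17.98
position: [0.5867, -0.0206, 0.1602]
tcp_rot: [[-0.9, 0.436, -0.0], [0.436, 0.9, -0.0], [0.0, -0.0, -1.0]]
force: [0.3, 0.7, -1.5]
opening: 0.2
```

Run:
```python
from h import *
look("scene","13");look("top","13");s=read_state();print(s["position"],s["force"],s["opening"])
crop("scene","13",270,100,110,180,3)
```

```text
[ 0.5866349  -0.02135427  0.16026269] [ 0.47544702 -0.24748374 -0.52981533] 0.19713737976111742
```

View pics/scene13_c.png

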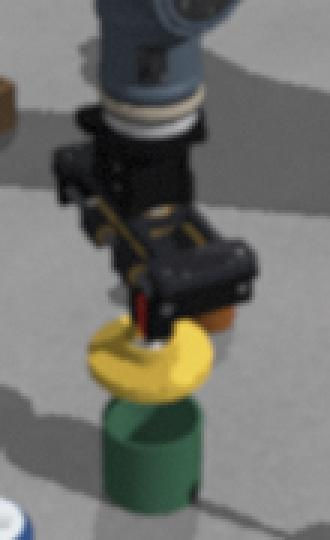

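View pics/top13.png

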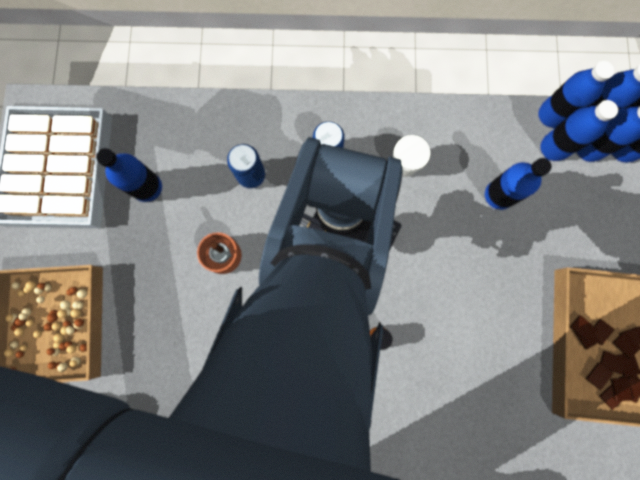

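Run:
```python
from h import *
from scipy.optimize import least_squares
m=camera_model("scene");cam=np.array(m["pose"])[:2,3]
s=read_state();t=np.array(s["position"]);dz=t[2]-.0478
def disc(tag,box,zt,zb,c0):
    p=np.load(f"pics/scene{tag}rgb.npy");h=cv2.cvtColor(p,cv2.COLOR_RGB2HSV);H,S,V=[h[...,i].astype(int) for i in range(3)]
    a,b,c,e=box;M=np.zeros((480,640),np.uint8);M[b:e,a:c]=((H>15)&(H<38)&(S>100))[b:e,a:c]
    pts=np.argwhere(M)[:,::-1].astype(np.int32);hull=cv2.convexHull(pts.reshape(-1,1,2))
    F=np.zeros((480,640),np.uint8);cv2.fillPoly(F,[hull],1)
    cc=max(cv2.findContours(F,cv2.RETR_EXTERNAL,cv2.CHAIN_APPROX_NONE)[0],key=cv2.contourArea)[:,0]
    out=[]
    for z,sel in((zt,1),(zb,-1)):
        cn=np.array(c0);w=onz(m,cc[:,0],cc[:,1],z)[:,:2]
        for it in range(5):
            u=(cn-cam)/np.linalg.norm(cn-cam); g=sel*((w-cn)@u)>0.003
            f=lambda c:np.hypot(*(w[g]-c).T)-.0464
            cn=least_squares(f,cn,loss="soft_l1",f_scale=.001).x
        out.append(cn);print(tag,z,g.sum(),cn.round(4),np.sqrt(np.mean(f(cn)**2)).round(4))
    print("  mean",np.mean(out,0).round(4), cc.min(0),cc.max(0))
disc("8",(235,172,282,215),.021,.008,(.505,-.298))
disc("12",(230,140,290,180),.021+.1131,.008+.1131,(.505,-.298))
disc("13",(290,195,350,240),.021+dz,.008+dz,(.5866,-.021))
crop("scene","13",290,180,65,65,9)
```

```text
8 0.021 37 [ 0.5061 -0.297 ] 0.0015
8 0.008 40 [ 0.5033 -0.2997] 0.0012
  mean [ 0.5047 -0.2984] [240 186] [275 209]
12 0.1341 39 [ 0.4879 -0.3601] 0.005
12 0.12110000000000001 41 [ 0.502  -0.3006] 0.0017
  mean [ 0.4949 -0.3303] [230 140] [273 173]
13 0.1334626864448165 47 [ 0.5866 -0.0179] 0.0023
13 0.1204626864448165 45 [ 0.5864 -0.0186] 0.0018
  mean [ 0.5865 -0.0182] [299 205] [340 234]
```

View pics/scene13_c.png

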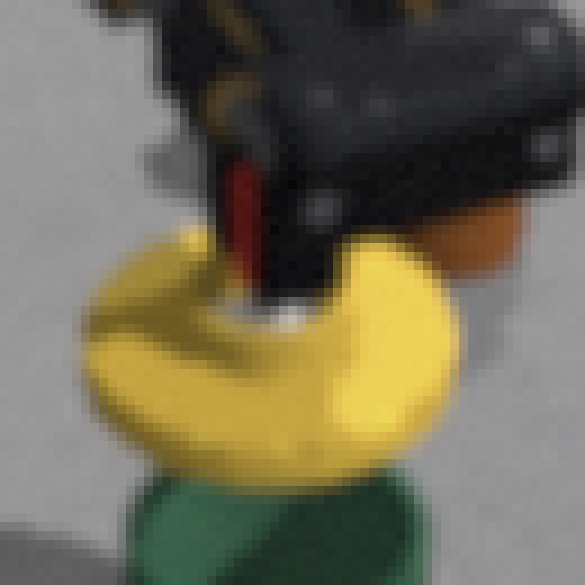

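```bash
cat > disc.py <<'E'
from h import *
from scipy.optimize import least_squares
def fitc(m,cc,zt,zb,r,c0):
    cam=np.array(m["pose"])[:2,3];out=[]
    for z,sel in((zt,1),(zb,-1)):
        cn=np.array(c0);w=onz(m,cc[:,0],cc[:,1],z)[:,:2]
        for it in range(5):
            u=(cn-cam)/np.linalg.norm(cn-cam); g=sel*((w-cn)@u)>0.003
            f=lambda c:np.hypot(*(w[g]-c).T)-r
            cn=least_squares(f,cn,loss="soft_l1",f_scale=.001).x
        out.append(cn);print("   z",round(z,3),g.sum(),cn.round(4),np.sqrt(np.mean(f(cn)**2)).round(4))
    return np.mean(out,0)
def disc(n,tag,box,zt,zb,c0,hl=20,hh=34,sm=150,vm=0,r=.0464):
    m=camera_model(n);p=np.load(f"pics/{n}{tag}rgb.npy");h=cv2.cvtColor(p,cv2.COLOR_RGB2HSV);H,S,V=[h[...,i].astype(int) for i in range(3)]
    a,b,c,e=box;M=np.zeros((480,640),np.uint8);M[b:e,a:c]=((H>=hl)&(H<=hh)&(S>sm)&(V>vm))[b:e,a:c]
    k,L,st,_=cv2.connectedComponentsWithStats(M);M=(L==1+np.argmax(st[1:,4]))
    pts=np.argwhere(M)[:,::-1].astype(np.int32);hull=cv2.convexHull(pts.reshape(-1,1,2))
    F=np.zeros((480,640),np.uint8);cv2.fillPoly(F,[hull],1)
    cc=max(cv2.findContours(F,cv2.RETR_EXTERNAL,cv2.CHAIN_APPROX_NONE)[0],key=cv2.contourArea)[:,0]
    print(n,tag,cc.min(0),cc.max(0));q=fitc(m,cc,zt,zb,r,c0);print("  mean",q.round(4));return q
E
python3 - <<'E'
from disc import *
dz=read_state()["position"][2]-.0478
for sm in (120,150):
    disc("scene","8",(235,172,282,215),.021,.008,(.505,-.298),sm=sm)
    disc("scene","12",(235,140,280,180),.021+.1131,.008+.1131,(.505,-.298),sm=sm)
    disc("scene","13",(290,195,350,240),.021+dz,.008+dz,(.5866,-.021),sm=sm)
disc("scene","10",(295,225,345,275),.07,0,(.587,-.0193),50,95,70,r=.0394)
E
```

```text
scene 8 [241 187] [275 209]
   z 0.021 39 [ 0.5078 -0.2951] 0.0014
   z 0.008 38 [ 0.5028 -0.3005] 0.001
  mean [ 0.5053 -0.2978]
scene 12 [237 150] [273 172]
   z 0.134 40 [ 0.5043 -0.3015] 0.0018
   z 0.121 39 [ 0.4996 -0.3024] 0.0012
  mean [ 0.5019 -0.302 ]
scene 13 [300 205] [340 234]
   z 0.133 47 [ 0.5876 -0.0162] 0.0025
   z 0.12 44 [ 0.5857 -0.0189] 0.0022
  mean [ 0.5867 -0.0176]
scene 8 [241 187] [274 209]
   z 0.021 38 [ 0.5094 -0.2935] 0.0016
   z 0.008 38 [ 0.5013 -0.3023] 0.0018
  mean [ 0.5054 -0.2979]
scene 12 [237 150] [272 172]
   z 0.134 38 [ 0.5063 -0.3005] 0.0023
   z 0.121 40 [ 0.4989 -0.3032] 0.0014
  mean [ 0.5026 -0.3019]
scene 13 [300 206] [339 233]
   z 0.133 47 [ 0.5899 -0.0154] 0.0026
   z 0.12 45 [ 0.5839 -0.0205] 0.002
  mean [ 0.5869 -0.0179]
scene 10 [305 229] [336 270]
   z 0.07 37 [ 0.5907 -0.0154] 0.0013
   z 0 38 [ 0.5811 -0.0221] 0.0017
  mean [ 0.5859 -0.0188]
```

Run:
```python
from disc import *
m=camera_model("scene")
t=read_state()["position"];print(t)
for q in([.505,-.298,.02],[.505,-.298,.13],[t[0],t[1],.13],[.587,-.0193,.13],[.587,-.0193,.07],[.587,-.0193,.035]): print(q,proj(m,q).round(2))
for tag,box,kw in(("8",(235,172,282,215),{}),("12",(235,140,280,180),{}),("13",(290,195,350,240),{})):
    p=np.load(f"pics/scene{tag}rgb.npy").astype(int);a,b,c,e=box
    sat=(p[...,0]-p[...,2])  # yellow strength
    for r in range(b,e,3):
        row=sat[r,a:c]; k=np.where(row>70)[0]
        if len(k)>20: print(tag,r,a+k[0],a+k[-1],(2*a+k[0]+k[-1])/2)
p=np.load("pics/scene10rgb.npy").astype(int)
for r in range(228,272,4):
    row=p[r,295:345,1]-p[r,295:345,0];k=np.where(row>12)[0]
    if len(k): print("can",r,295+k[0],295+k[-1],295+(k[0]+k[-1])/2)
```

```text
[ 0.5866349  -0.02135427  0.16026269]
[0.505, -0.298, 0.02] [257.9  195.89]
[0.505, -0.298, 0.13] [254.97 160.89]
[np.float64(0.5866349044590663), np.float64(-0.021354270849019526), 0.13] [319.15 217.13]
[0.587, -0.0193, 0.13] [319.76 217.55]
[0.587, -0.0193, 0.07] [319.83 238.08]
[0.587, -0.0193, 0.035] [319.87 249.54]
8 190 246 273 259.5
8 193 242 275 258.5
8 196 241 275 258.0
8 199 241 275 258.0
8 202 242 274 258.0
8 205 245 271 258.0
12 158 237 273 255.0
12 161 236 273 254.5
12 164 238 273 255.5
12 167 239 271 255.0
12 170 244 267 255.5
13 207 308 346 327.0
13 210 303 338 320.5
13 213 301 339 320.0
13 216 301 340 320.5
13 219 300 340 320.0
13 222 300 339 319.5
13 225 302 338 320.0
13 228 305 336 320.5
13 231 309 331 320.0
can 228 315 326 320.5
can 232 307 334 320.5
can 236 304 337 320.5
can 240 304 337 320.5
can 244 305 336 320.5
can 248 305 336 320.5
can 252 305 336 320.5
can 256 305 336 320.5
can 260 305 336 320.5
can 264 306 334 320.0
can 268 310 332 321.0
```

>>> arm_command([
  {"translation":[0.02,0.03,0.1],"dr":[0,0,0],"jaw":1},
  {"translation":[0,0,0.2],"dr":[0,0,0],"jaw":1},
  {"translation":[0,0,0.3],"dr":[0,0,0],"jaw":1},
  {"translation":[0,0,0.3],"dr":[0,0,0],"jaw":1},
  {"translation":[0,0,0.3],"dr":[0,0,0],"jaw":1},
  {"translation":[0,0,0.2],"dr":[0,0,0],"jaw":1},
  {"translation":[0,0,0.1],"dr":[0,0,0],"jaw":1},
  {"translation":[0,0,0.05],"dr":[0,0,0],"jaw":1},
  {"translation":[0,0,0],"dr":[0,0,0],"jaw":1},
  {"translation":[0,0,0],"dr":[0,0,0],"jaw":1},
])

```text
time_s: 18.92
position: [0.5868, -0.02, 0.1217]
tcp_rot: [[-0.9, 0.436, 0.0], [0.436, 0.9, -0.0], [-0.0, 0.0, -1.0]]
force: [0.3, 0.8, -1.8]
opening: 0.199
```

Run:
```python
from h import *
look("scene","14");s=read_state();print(s["position"],s["force"],s["opening"])
crop("scene","14",285,170,75,110,5)
```

```text
[ 0.5868852  -0.02003335  0.12184918] [ 0.89772686  0.14298793 -2.79343805] 0.19501472005458628
```

View pics/scene14_c.png

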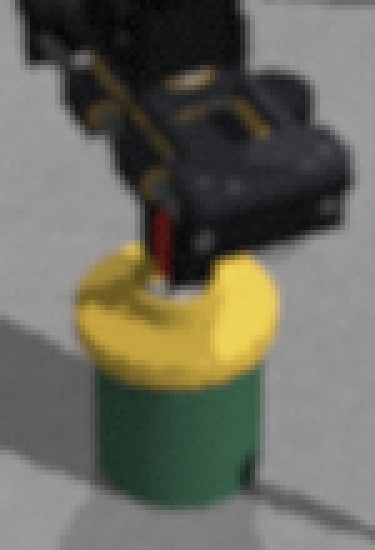

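The lid and canister share the same image column, about 320.5, so I'll lower slowly.

>>> arm_command([
  {"translation":[0,0,0.06],"dr":[0,0,0],"jaw":1},
  {"translation":[0,0,0.06],"dr":[0,0,0],"jaw":1},
  {"translation":[0,0,0.06],"dr":[0,0,0],"jaw":1},
  {"translation":[0,0,0.06],"dr":[0,0,0],"jaw":1},
  {"translation":[0,0,0.06],"dr":[0,0,0],"jaw":1},
  {"translation":[0,0,0],"dr":[0,0,0],"jaw":1},
  {"translation":[0,0,0],"dr":[0,0,0],"jaw":1},
])

```text
time_s: 19.55
position: [0.5865, -0.02, 0.1139]
tcp_rot: [[-0.9, 0.437, -0.0], [0.437, 0.9, 0.0], [0.0, -0.0, -1.0]]
force: [0.1, -0.1, -0.9]
opening: 0.194
```

Run:
```python
from h import *
s=read_state();print(s["position"],s["force"],s["moment"],s["opening"])
```

```text
[ 0.58653764 -0.01998122  0.11389675] [ 0.10650061 -0.12039532 -0.92786694] [0.02617498 0.01182157 0.00600027] 0.19358247737442189
```

Plug is 4 mm in with no side force. I'll keep lowering.

>>> arm_command([
  {"translation":[0,0,0.06],"dr":[0,0,0],"jaw":1},
  {"translation":[0,0,0.06],"dr":[0,0,0],"jaw":1},
  {"translation":[0,0,0.06],"dr":[0,0,0],"jaw":1},
  {"translation":[0,0,0.06],"dr":[0,0,0],"jaw":1},
  {"translation":[0,0,0.06],"dr":[0,0,0],"jaw":1},
  {"translation":[0,0,0],"dr":[0,0,0],"jaw":1},
  {"translation":[0,0,0],"dr":[0,0,0],"jaw":1},
])

```text
time_s: 20.13
position: [0.5865, -0.02, 0.1064]
tcp_rot: [[-0.9, 0.437, -0.0], [0.437, 0.9, 0.0], [0.0, -0.0, -1.0]]
force: [0.4, 0.3, -1.3]
opening: 0.199
```

Run:
```python
from h import *
s=read_state();print(s["position"],s["force"],s["moment"],s["opening"])
```

```text
[ 0.58648723 -0.01998465  0.10639316] [ 0.38043046  0.31821495 -1.28677605] [-0.0332574  -0.05854663  0.00698656] 0.19933226279969687
```

>>> arm_command([
  {"translation":[0,0,0.04],"dr":[0,0,0],"jaw":1},
  {"translation":[0,0,0.04],"dr":[0,0,0],"jaw":1},
  {"translation":[0,0,0.03],"dr":[0,0,0],"jaw":1},
  {"translation":[0,0,0],"dr":[0,0,0],"jaw":1},
  {"translation":[0,0,0],"dr":[0,0,0],"jaw":1},
])

```text
time_s: 20.55
position: [0.5866, -0.02, 0.1038]
tcp_rot: [[-0.9, 0.437, -0.0], [0.437, 0.9, 0.0], [0.0, -0.0, -1.0]]
force: [0.0, 0.2, -1.5]
opening: 0.2
```

Run:
```python
from h import *
look("scene","15");s=read_state();print(s["position"],s["force"],s["moment"],s["opening"])
crop("scene","15",285,170,75,110,5)
```

```text
[ 0.58657058 -0.01996523  0.10378918] [-0.41752586 -0.02960869 -2.16410928] [-0.0036877   0.0273233   0.00499182] 0.19476440697289749
```

View pics/scene15_c.png

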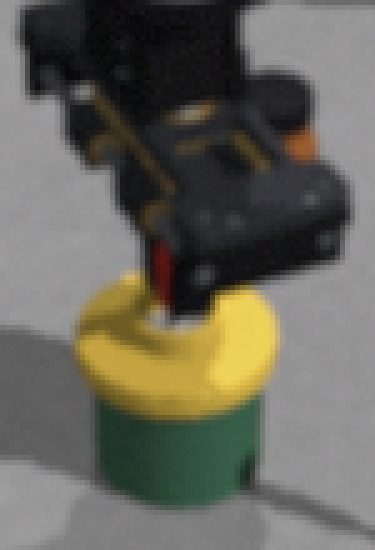

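>>> arm_command([
  {"translation":[0,0,0.03],"dr":[0,0,0],"jaw":1},
  {"translation":[0,0,0.02],"dr":[0,0,0],"jaw":1},
  {"translation":[0,0,0],"dr":[0,0,0],"jaw":1},
  {"translation":[0,0,0],"dr":[0,0,0],"jaw":1},
  {"translation":[0,0,0],"dr":[0,0,0],"jaw":1},
])

```text
time_s: 21.02
position: [0.5866, -0.02, 0.1037]
tcp_rot: [[-0.9, 0.437, 0.0], [0.437, 0.9, -0.0], [-0.001, 0.0, -1.0]]
force: [-2.4, -0.2, 5.9]
opening: 0.197
```

Contact at the expected height (0.1037), 6 N upward, so the lid is home. I'll let go.

>>> arm_command([
  {"translation":[0,0,-0.03],"dr":[0,0,0],"jaw":1},
  {"translation":[0,0,0],"dr":[0,0,0],"jaw":0},
  {"translation":[0,0,0],"dr":[0,0,0],"jaw":0},
  {"translation":[0,0,0],"dr":[0,0,0],"jaw":0},
  {"translation":[0,0,0],"dr":[0,0,0],"jaw":0},
  {"translation":[0,0,0],"dr":[0,0,0],"jaw":0},
  {"translation":[0,0,0],"dr":[0,0,0],"jaw":0},
  {"translation":[0,0,0],"dr":[0,0,0],"jaw":0},
  {"translation":[0,0,0],"dr":[0,0,0],"jaw":0},
  {"translation":[0,0,0],"dr":[0,0,0],"jaw":0},
  {"translation":[0,0,0],"dr":[0,0,0],"jaw":0},
  {"translation":[0,0,0],"dr":[0,0,0],"jaw":0},
])

```text
time_s: 22.02
position: [0.5866, -0.02, 0.1033]
tcp_rot: [[-0.9, 0.437, -0.0], [0.437, 0.9, -0.0], [0.0, -0.0, -1.0]]
force: [-0.9, 0.5, 0.2]
opening: 0.942
```

Run:
```python
from h import *
p,d=look("scene","16");s=read_state();print(s["position"],s["force"],s["moment"],s["opening"])
m=camera_model("scene");C=cloud(m,d)
h=cv2.cvtColor(p,cv2.COLOR_RGB2HSV);H,S=h[...,0].astype(int),h[...,1].astype(int)
M=np.zeros((480,640),bool);M[195:260,290:350]=((H>=20)&(H<=34)&(S>120))[195:260,290:350]
print("yellow z",np.percentile(C[M&(d>0)][:,2],[5,25,50,75,95]).round(4))
crop("scene","16",285,170,75,110,5)
```

```text
[ 0.5865945  -0.0200171   0.10331959] [-0.11857609 -0.08723163 -0.31666956] [-0.03203626 -0.05148699 -0.01976383] 0.9664458785278405
yellow z [0.0662 0.0755 0.0779 0.0805 0.1016]
```

View pics/scene16_c.png

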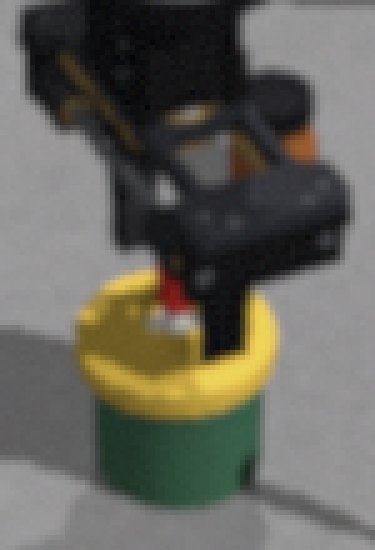

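>>> arm_command([
  {"translation":[0,0,0.1],"dr":[0,0,0],"jaw":0},
  {"translation":[0,0,0.2],"dr":[0,0,0],"jaw":0},
  {"translation":[0,0,0.2],"dr":[0,0,0],"jaw":0},
  {"translation":[0,0,0.1],"dr":[0,0,0],"jaw":0},
  {"translation":[0,0,0],"dr":[0,0,0],"jaw":0},
  {"translation":[0,0,0],"dr":[0,0,0],"jaw":0},
])

```text
time_s: 22.57
position: [0.5863, -0.0199, 0.0878]
tcp_rot: [[-0.9, 0.437, -0.001], [0.437, 0.9, 0.0], [0.001, -0.0, -1.0]]
force: [0.4, -0.8, 0.9]
opening: 1.002
```

Run:
```python
from h import *
p,d=look("scene","17");s=read_state();print(s["position"],s["force"],s["moment"],s["opening"])
crop("scene","17",285,170,75,110,5)
```

```text
[ 0.58652672 -0.01999389  0.0880928 ] [-0.37196645 -0.72687524 -0.23858596] [ 0.01592355  0.00924602 -0.01985073] 0.9976481572192437
```

View pics/scene17_c.png

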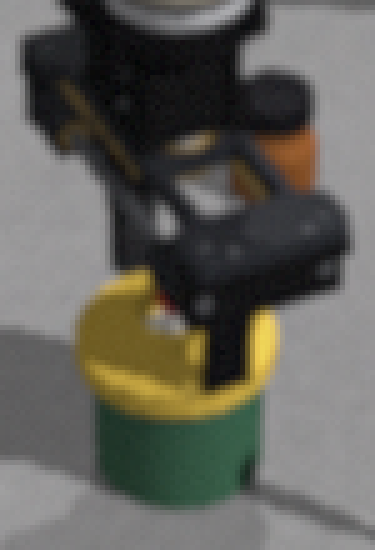

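The fingers are around the collar without touching the disc. I'll close.

>>> arm_command([
  {"translation":[0,0,0],"dr":[0,0,0],"jaw":1},
  {"translation":[0,0,0],"dr":[0,0,0],"jaw":1},
  {"translation":[0,0,0],"dr":[0,0,0],"jaw":1},
  {"translation":[0,0,0],"dr":[0,0,0],"jaw":1},
  {"translation":[0,0,0],"dr":[0,0,0],"jaw":1},
  {"translation":[0,0,0],"dr":[0,0,0],"jaw":1},
  {"translation":[0,0,0],"dr":[0,0,0],"jaw":1},
  {"translation":[0,0,0],"dr":[0,0,0],"jaw":1},
  {"translation":[0,0,0],"dr":[0,0,0],"jaw":1},
  {"translation":[0,0,0],"dr":[0,0,0],"jaw":1},
  {"translation":[0,0,0],"dr":[0,0,0],"jaw":1},
  {"translation":[0,0,0],"dr":[0,0,0],"jaw":1},
])

```text
time_s: 23.62
position: [0.5866, -0.02, 0.0883]
tcp_rot: [[-0.9, 0.437, 0.0], [0.437, 0.9, -0.0], [-0.0, 0.0, -1.0]]
force: [-0.6, 0.1, 1.0]
opening: 0.494
```

Run:
```python
from h import *
p,d=look("scene","18");s=read_state();print(s["position"],s["force"],s["moment"],s["opening"])
crop("scene","18",285,170,75,110,5)
```

```text
[ 0.5866375  -0.02000873  0.08832065] [0.16652782 0.05520238 0.07511547] [0.03716594 0.03077721 0.00935802] 0.49140207631208505
```

View pics/scene18_c.png

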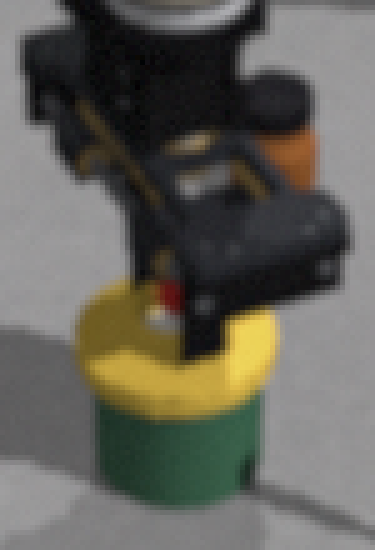

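Opening is 43 mm, which matches the collar. I'll lift straight up slowly.

>>> arm_command([
  {"translation":[0,0,-0.04],"dr":[0,0,0],"jaw":1},
  {"translation":[0,0,-0.06],"dr":[0,0,0],"jaw":1},
  {"translation":[0,0,-0.1],"dr":[0,0,0],"jaw":1},
  {"translation":[0,0,-0.15],"dr":[0,0,0],"jaw":1},
  {"translation":[0,0,-0.2],"dr":[0,0,0],"jaw":1},
  {"translation":[0,0,-0.25],"dr":[0,0,0],"jaw":1},
  {"translation":[0,0,-0.3],"dr":[0,0,0],"jaw":1},
  {"translation":[0,0,-0.3],"dr":[0,0,0],"jaw":1},
  {"translation":[0,0,-0.3],"dr":[0,0,0],"jaw":1},
  {"translation":[0,0,-0.3],"dr":[0,0,0],"jaw":1},
  {"translation":[0,0,-0.3],"dr":[0,0,0],"jaw":1},
  {"translation":[0,0,-0.3],"dr":[0,0,0],"jaw":1},
])

```text
time_s: 24.67
position: [0.5866, -0.02, 0.1542]
tcp_rot: [[-0.9, 0.437, 0.0], [0.437, 0.9, -0.0], [-0.0, 0.0, -1.0]]
force: [-0.3, -0.0, -0.6]
opening: 0.493
```

>>> arm_command([
  {"translation":[0,0,-0.25],"dr":[0,0,0],"jaw":1},
  {"translation":[0,0,-0.2],"dr":[0,0,0],"jaw":1},
  {"translation":[0,0,-0.1],"dr":[0,0,0],"jaw":1},
  {"translation":[0,0,0],"dr":[0,0,0],"jaw":1},
  {"translation":[0,0,0],"dr":[0,0,0],"jaw":1},
  {"translation":[0,0,0],"dr":[0,0,0],"jaw":1},
  {"translation":[0,0,0],"dr":[0,0,0],"jaw":1},
  {"translation":[0,0,0],"dr":[0,0,0],"jaw":1},
])

```text
time_s: 25.33
position: [0.5863, -0.02, 0.1666]
tcp_rot: [[-0.9, 0.437, -0.001], [0.437, 0.9, 0.0], [0.001, -0.0, -1.0]]
force: [0.1, 0.1, -1.5]
opening: 0.489
```

Run:
```python
from h import *
p,d=look("scene","19");look("top","19");s=read_state();print(s["position"],s["force"],s["moment"],s["opening"],s["qvel"])
m=camera_model("scene");C=cloud(m,d)
h=cv2.cvtColor(p,cv2.COLOR_RGB2HSV);H,S=h[...,0].astype(int),h[...,1].astype(int)
M=np.zeros((480,640),bool);M[180:260,290:350]=((H>=20)&(H<=34)&(S>120))[180:260,290:350]
print("yellow z",np.percentile(C[M&(d>0)][:,2],[5,25,50,75,95]).round(4))
q=C[M&(d>0)];q=q[(q[:,2]>.15)&(q[:,2]<.163)]
if len(q)>20:
    A=np.c_[q[:,:2],np.ones(len(q))];print("plane",np.linalg.lstsq(A,q[:,2],rcond=None)[0])
crop("scene","19",270,120,110,160,4)
```

```text
[ 0.58646832 -0.01997257  0.1667508 ] [ 0.81015664  0.04907859 -1.42027485] [-0.04388808  0.0436123   0.00431239] 0.48974753604948496 [ 0.11777035 -0.07978114  0.01590813 -0.06150767  0.05120563 -0.06323006]
yellow z [0.1468 0.1545 0.1565 0.1584 0.1705]
plane [-0.01564548 -0.01120738  0.16554351]
```

View pics/scene19_c.png

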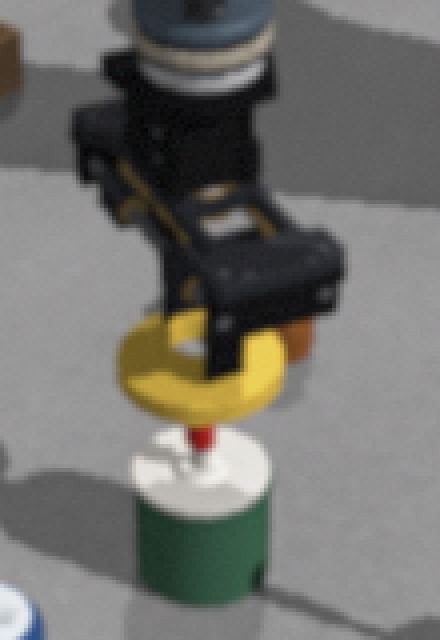

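View pics/scene19.png

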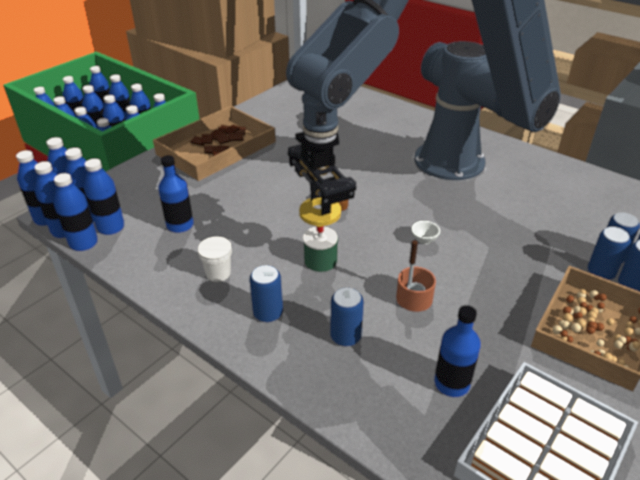

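The yellow lid is held level at about (321,211), and the white inner lid lies flat on the canister at (320,238). One check of the flange height and tilt, then I'll hand in.

Run:
```python
from h import *
p=np.load("pics/scene19rgb.npy");d=np.load("pics/scene19.npy");m=camera_model("scene");C=cloud(m,d)
h=cv2.cvtColor(p,cv2.COLOR_RGB2HSV);M=np.zeros((480,640),bool);M[226:252,300:342]=((h[...,1]<40)&(h[...,2]>170))[226:252,300:342]
q=C[M&(d>0)];q=q[abs(q[:,2]-.074)<.01];A=np.c_[q[:,:2],np.ones(len(q))];print(len(q),np.median(q[:,2]),np.linalg.lstsq(A,q[:,2],rcond=None)[0],circ(q[:,:2])[0])
hand_in()
```

```text
491 0.07513278360471143 [ 0.0079763  -0.00701632  0.07051239] [ 0.58702453 -0.01811139]
the job is handed in; nothing more can be done
```

The job is done and handed in at about 25 s of the 72 s allowed. `hand_in` gave no verdict, so the results below are my own checks.

- **Dipper:** I pulled it out of the canister, stood it in the copper pot and let go. It was still upright there in the last scene picture.
- **Lids on the canister:** I carried both by the red knob and lowered them until I felt about 6 N of contact at the expected height, then let go. In the last picture the white flange top reads 75 mm high (74 expected), with a tilt of about 0.01 rad. It lies about 1 to 2 mm from the centre I measured for the canister.
- **Outer lid:** I gripped the yellow lid by its collar (opening about 43 mm for a 44 mm collar) and lifted it about 78 mm straight up. It was held still, with a tilt of about 0.02 rad. The disc top reads 156.5 mm, which puts the collar centre near 163 mm (144 needed). The whole skirt is clear of the knob by about 20 mm.

**Disagreements:** the two cameras differed by 2–4 mm on most positions, so I averaged them. Before lowering, I lined up the lid and canister in the same picture. I overshot the pot by about 14 mm and corrected before lowering the dipper.

**Not checked:** I did not measure the bystanders afterwards, but none looked moved in the last scene picture. I also never measured the finger force on the outer lid directly, only the opening and the weight carried.

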